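# Tighten the wash tray's drain nut with an adjustable wrench

### The arm

A 6-joint arm with a two-finger parallel gripper is mounted at the origin on the work surface. World frame = base frame: x ahead of the robot, y to its left, z up, the work surface at z = 0. Lengths are in mm, angles in rad, forces in N, time in s.
With the tool pointing down it reaches from about 275 to 750 mm from the base axis. Payload 10.2 kg.
Tool frame: the origin (TCP) lies midway between the tips of the shut fingers; the grasp point (between the pads) lies 19 mm behind it (ctrl.hold_point_z is the distance from the TCP to the grasp point, in mm); z points along the fingers, y is the direction in which the jaws open and shut (so a half turn about z gives the same grasp; the last joint's range is limited). The gripper opens to 85 mm and grips with 20 to 120 N. Pads are 22 mm wide; open, the fingers measure 114 mm over their backs; the gripper's body (76 mm by 85 mm) begins 54 mm behind the grasp point. The pads swing forward as they close: fully open they stand 13 mm farther back than shut.
Start: joints at [-1.522, 0.313, 1.498, -0, 1.331, -0.223], TCP at [140.931, -505.737, 231.294] pointing down, gripper open.
Joint ranges: [-2.94, 2.94], [-0.97, 2.17], [0.19, 2.56], [-1.23, 4.37], [0.02, 3.11], [-2.88, 2.88]. Speed limits (rad/s): [2.39, 2.39, 3.01, 3.14, 3.14, 3.14].

### API

Orientations are given as a unit quaternion [w, x, y, z].
In Python, from rig import ctrl, capture, get_calibration, ticket, search_frame, outline_of gives the robot as it stands. The module is installed in compiled form; this text tells all that it offers.
- The arm moves only by the tool servo_tool, never from a script. Its argument "motion" is a list of rows, each an object with "dr": the turn, a rotation vector about the tool's x, y, z in units of 10 degrees (1.0 is 10 degrees), a list of three; "delta_pos": the shift along the tool's x, y, z in units of 50 mm (1.0 is 50 mm), a list of three; "hand": the opening, from 0 (shut) to 1 (fully open). In form: [{"dr": [ax, ay, az], "delta_pos": [x, y, z], "hand": hand}, ...]. A call has 1 to 20 rows; each row shifts and turns the pose as measured when the row begins, along the tool's axes as they then stand; what a row does not reach is not made up. A row lasts 1/8 s, in which the tool goes at most 62.5 mm and 10.7 degrees, less where a joint would pass 70% of its speed; a pose out of reach is approached as far as the arm can. A call is refused whole if a number of a shift passes 1 or a number of a turn 1, either way. A call with a gripper value outside its range is refused whole. The fingers move at their own pace and stop on an object; "squeeze" is the grip in N (left out, the last holds). Time passes only in rows, so rows that do not move let the fingers close. It gives the time, the measured TCP pose, the force and the opening at its end, in the units of the state.
- ctrl.sense(): the state, without advancing time (a new reading comes with each control period).
- capture(name): name is "scene" or "top" or "wrist"; returns (picture, depth): 384x512x3 uint8, red, green, blue; 384x512 float32, mm along the optical axis (not along the pixel's ray), 0 where there is no reading.
- get_calibration(name): a dict with "camera_matrix" (3x3 intrinsics, pixels), "T" (4x4, takes a point from camera to world coordinates). Camera axes: x right, y down, z forward; pixel columns grow to the right and rows downward; lengths in mm; the calibration is good to about 2 mm. The wrist camera is an equidistant fisheye: a pixel r from the principal point sees the ray r / f radians off the axis. A picture is of the moment at which its call begins: read the wrist's pose just before it. get_calibration takes no time and is no camera call; for the wrist camera it gives the pose at the moment of the call.
- ticket.finish_job(): hands the job in, once; it reports no verdict.
Trained networks look in the newest picture that a camera, given by its name, has taken for a name from the list of things; names that differ only in an ending like _2 or _b are one class to them, and where a whole thing is asked for, a point or a joint stands for the part that bears it (a point fixed in the world has none). Each returns a list of dicts, best first, with "score" (0 to 1); they miss things now and then, are a little off and sometimes report something else, mostly with a low value. They report only what shows in the picture. A call takes as long as a camera call.
- search_frame(camera, label): "bbox" ([left, top, right, bottom] in pixels, round what is visible of it).
- outline_of(camera, label): "pixels" (384x512 bool, what is visible of it) and "bbox" ([left, top, right, bottom] in pixels, round what is visible of it).
The state is a dict: "time_s": time; "joints": joint angles; "dq": joint speeds; "tau": joint torques, N m; "eef_pos": TCP position; "ee_rot": TCP orientation; "force": force on the tool from outside, world axes, zero at the start; "wrist_torque": the same for the moment, N m; "grip_width": opening from 0.0 (shut) to 1.0 (fully open).
Only numpy, scipy, OpenCV 4.12 (cv2) and the standard library are available. Lean on these libraries where they do the work, as an engineer would, in place of code of your own. Each camera call takes 0.05 s, during which the arm holds its last target.

### The job

The big hexagon nut of the wash tray's drain has worked loose. Pick up the adjustable wrench and lay it flat on the tray with its open jaws round the nut, then roll its worm (do not push the jaw itself) until the jaws just fit the nut's flats, and swing the handle clockwise, seen from above, until the nut is fully home against its stop. Turn the nut only with the wrench, leave the wrench lying fitted on it, and do not disturb the other things on the bench.

Things in the scene. Friction and masses are not known exactly. Their poses are not given: they have to be found in the camera images.
- drain: Fixed drain fitting in the floor of the steel tray; it carries the hexagon nut. Its origin is on the nut's axis at the tray floor, which lies 4 mm above the work surface. A flat 80 mm flange lies flush in the floor. A round stub (18 mm) stands in the middle of the nut, 3 mm proud, with a small fixed dark bar along its x axis.
- nut (a joint): Turn of the nut in rad, growing clockwise seen from above. It starts somewhere between 0 and 0.3 and has a firm stop at 0.95 (fully home); there, the raised rib on the nut's top lines up with the dark bar of the stub. Stiff: it takes about 0.3 N m to turn and stays where it is left.
- nut_mid (a point): Centre of the brass hexagon nut, half-way up; z up; turns with the nut. 40 mm across flats (46 mm over corners), 22 mm high from the tray floor. The point's y axis is square to one pair of flats, its x axis points at a corner.
- wrench_grip (a point): Adjustable wrench, steel, 200 mm long, 0.57 kg, lying flat on the tray (worm bulging upwards). This point is on the handle, half-way up its 16 mm thickness and 10 mm above the wrench's underside. x points along the handle towards the jaws, z up. The handle is 24 mm wide and runs from 71 mm behind this point to 19 mm ahead of it; the head ahead of it is 20 mm thick. The centre of mass is about 40 mm ahead of this point.
- wrench_mouth (a point): Point between the jaws of the wrench, 105 mm ahead of wrench_grip (x along the handle towards the jaw tips, z up), 10 mm above the underside: the nut's centre is here once the jaws fit it. The fixed jaw's face is 20 mm to its +y side, the sliding jaw lies to its -y side; the throat's bottom is 25 mm behind it, the jaw tips 22 to 24 mm ahead. The fixed jaw is 20 mm thick across, the sliding jaw 18 mm.
- jaw: Sliding jaw of the wrench, 20 mm high; its flat face looks to the wrench's +y side. The gap between the jaw faces is 30 mm + 3 mm x joint worm (48 to 55 mm at the start). Origin at the wrench's origin (under wrench_mouth) shifted to -y by 3 mm x joint worm. It hardly moves by pushing (20 N): it is driven by the worm.
- worm (a joint): Turn of the worm in rad; 3 mm of jaw opening per rad, smaller is more closed; starts between 6.0 and 8.3. The jaws touch the nut's two flats at 3.33; just fitting means a reading below about 4 (under 2 mm of play).
- worm_top (a point): Top of the worm: a knurled steel roller of 13 mm radius and 26 mm length in the wrench's head, its axis along the wrench's y, its top 27 mm above the wrench's underside, 7 mm proud of the head; 50 mm ahead of wrench_grip. Rubbing its top towards the jaws (+x of the wrench), pressing with some 8 to 20 N, closes the jaws, 13 mm of rubbing per rad; it needs 0.06 N m and stays where it is left.
- bottle: Closed clear glass bottle, 60 mm diameter, 165 mm high, standing near the nut; origin under its centre. Bystander.
- scraper: White comb-like plastic lint scraper, 74 x 90 x 12 mm, lying near the nut; origin under its middle, y along its 90 mm. Bystander.
- brush: Purple scrubbing brush, 170 x 55 mm, 63 mm high with its handle, long along its x; origin under its middle. Bystander.
- dipper: Aluminium dipper, cup 100 mm wide and 60 mm high, stalk to its +y out to 191 mm; origin under the cup. Bystander at the back.

How it is judged:
By the outcome, as a careful person would: the job done as asked, in the order asked, and still so for the second after the job is handed in, with the robot touching nothing.
It also fails if it takes over 72 s, if anything falls off the work surface, if the arm or the gripper's body presses on something with over 40 N, if the wrist force passes 120 N, or if a joint passes its speed limit or range.

## Working session

There is one attempt and no reset: what is moved stays moved. The work goes in short steps, Python scripts to look and compute and a tool call to move; the robot and the scene stay as the last step left them, time stands still between calls to the robot, and variables do not carry over. Pictures are saved under pics/ and viewed, and the job is handed in when it is done.

Besides the shell and the picture viewer there is one more tool, called after ">>>" in YAML: its name, and indented under it one key for each argument. servo_tool: Moves the arm, as the interface text tells. Its arguments: {"type":"object","properties":{"motion":{"type":"array"},"squeeze":{"type":"number"}},"required":["motion"]}

```bash
mkdir -p pics; ls
python3 - <<'E'
from rig import ctrl, capture, get_calibration
import cv2, numpy as np
print(ctrl.sense()); print(ctrl.hold_point_z)
for n in ["scene","top","wrist"]:
    c=get_calibration(n); print(n,np.round(c["camera_matrix"],1).tolist(),np.round(c["T"],3).tolist())
    im,d=capture(n); cv2.imwrite(f"pics/{n}0.png",im[:,:,::-1]); np.save(f"{n}0.npy",d)
E
```

```text
pics
{'time_s': 0.0, 'joints': array([-1.52239606e+00,  3.13497802e-01,  1.49847694e+00, -5.31743118e-06,
        1.33099509e+00, -2.23422882e-01]), 'dq': array([-0.00096842,  0.00013564, -0.00014356,  0.00027243, -0.00040389,
        0.00012403]), 'tau': array([ 7.26265607e-04, -4.12262785e+01, -2.59743673e+01, -9.79528522e-05,
        4.11902263e-03,  3.96661136e-06]), 'eef_pos': array([ 140.91826875, -505.45412218,  230.69561477]), 'ee_rot': array([-6.86182800e-04,  9.90777910e-01,  1.35494130e-01,  5.76103938e-05]), 'force': array([ 0.00253083,  1.04819824, -0.30126152]), 'wrist_torque': array([-0.0027581 ,  0.01122357,  0.01927771]), 'grip_width': 0.9982101607302492}
18.700000000000003
scene [[358.8, 0.0, 264.8], [0.0, 358.8, 190.4], [0.0, 0.0, 1.0]] [[0.53, 0.727, -0.437, 1048.76], [0.848, -0.456, 0.27, -288.731], [-0.003, -0.514, -0.858, 947.44], [0.0, 0.0, 0.0, 1.0]]
top [[353.7, 0.0, 255.3], [0.0, 353.7, 190.2], [0.0, 0.0, 1.0]] [[0.029, -0.993, 0.116, 489.886], [-0.999, -0.027, 0.019, -23.834], [-0.016, -0.116, -0.993, 1201.436], [0.0, 0.0, 0.0, 1.0]]
wrist [[297.3, 0.0, 253.1], [0.0, 297.3, 191.7], [0.0, 0.0, 1.0]] [[0.269, -0.916, -0.298, 218.313], [-0.963, -0.256, -0.081, -484.868], [-0.002, 0.309, -0.951, 374.517], [0.0, 0.0, 0.0, 1.0]]
```

View pics/scene0.png

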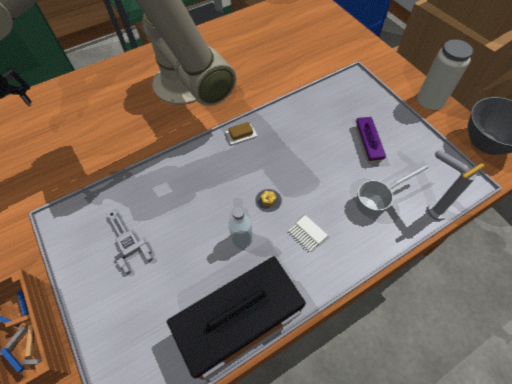

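View pics/top0.png

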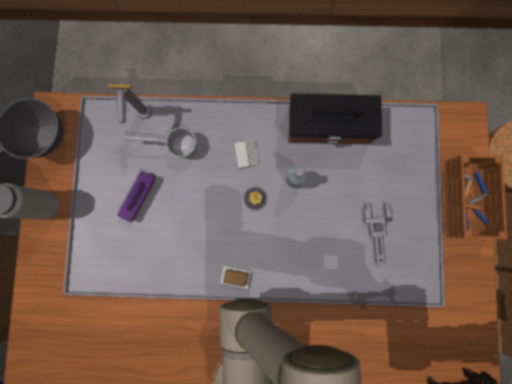

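View pics/wrist0.png

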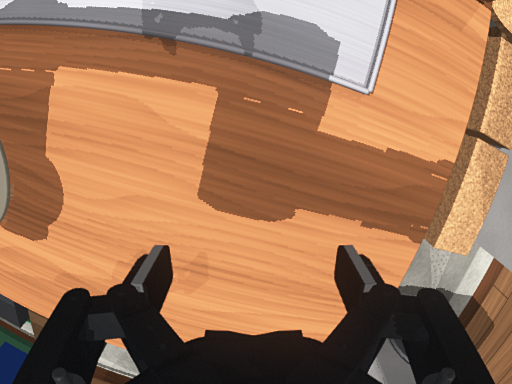

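The top view shows the nut at about (255,198), the wrench at (378,230) with jaws up-image (+x), the bottle at (297,177), the scraper at (247,153), the brush at (137,196) and the dipper at (182,141). The wrist view shows only the tray's edge.

```bash
cat > h.py <<'E'
from rig import ctrl, capture, get_calibration, ticket, search_frame, outline_of
import cv2, numpy as np
from scipy.spatial.transform import Rotation as R
def ray(cal,name,px):
    K=np.array(cal["camera_matrix"]);T=np.array(cal["T"])
    px=np.atleast_2d(np.array(px,float))
    a=(px[:,0]-K[0,2])/K[0,0]; b=(px[:,1]-K[1,2])/K[1,1]
    if name=="wrist":
        r=np.hypot(a,b); s=np.where(r>1e-9,np.sin(r)/np.maximum(r,1e-9),1)
        d=np.stack([a*s,b*s,np.cos(r)],1)
    else: d=np.stack([a,b,np.ones_like(a)],1)
    return T[:3,3], d@T[:3,:3].T, d
def atz(cal,name,px,z):
    o,d,_=ray(cal,name,px); t=(z-o[2])/d[:,2]; return o+d*t[:,None]
def cloud(cal,name,depth,mask):
    v,u=np.nonzero(mask&(depth>0)); o,d,dc=ray(cal,name,np.stack([u,v],1))
    return o+d*(depth[v,u]/dc[:,2])[:,None]
def project(cal,name,P):
    K=np.array(cal["camera_matrix"]);T=np.array(cal["T"])
    p=(np.atleast_2d(P)-T[:3,3])@T[:3,:3]
    if name=="wrist":
        rr=np.hypot(p[:,0],p[:,1]); th=np.arctan2(rr,p[:,2]); k=th/np.maximum(rr,1e-9)
        return np.stack([p[:,0]*k*K[0,0]+K[0,2],p[:,1]*k*K[1,1]+K[1,2]],1)
    return np.stack([p[:,0]/p[:,2]*K[0,0]+K[0,2],p[:,1]/p[:,2]*K[1,1]+K[1,2]],1)
E
python3 - <<'E'
from h import *
for n in ["top","scene"]:
    cal=get_calibration(n); im,d=capture(n)
    big=cv2.resize(im[:,:,::-1],None,fx=1.5,fy=1.5)
    for l in ["drain","wrench_grip","jaw","bottle","scraper","brush","dipper"]:
        o=outline_of(n,l)
        if not o: print(n,l,None); continue
        m=o[0]["pixels"]; P=cloud(cal,n,d,m)
        print(n,l,round(o[0]["score"],2),np.round(o[0]["bbox"]),"mean",np.round(np.median(P,0)),"lo",np.round(np.percentile(P,2,0)),"hi",np.round(np.percentile(P,98,0)))
print(ctrl.sense()["time_s"])
E
```

```text
top drain 0.97 [244. 183. 266. 213.] mean [600.  -2.   7.] lo [565. -38.   1.] hi [637.  33.  31.]
top wrench_grip 0.82 [366. 203. 394. 264.] mean [ 519. -410.   23.] lo [ 406. -451.    6.] hi [ 586. -367.   31.]
top jaw 0.61 [381. 205. 396. 220.] mean [ 563. -440.   23.] lo [ 537. -453.    8.] hi [ 592. -433.   28.]
top bottle 0.56 [283. 166. 311. 189.] mean [ 659. -126.  116.] lo [ 639. -159.    6.] hi [ 697. -103.  172.]
top scraper 0.81 [231. 142. 255. 169.] mean [755.  38.  15.] lo [709.   6.   3.] hi [793.  69.  21.]
top brush 0.87 [120. 170. 158. 220.] mean [594. 388.  45.] lo [518. 342.   7.] hi [672. 438.  69.]
top dipper 0.59 [124. 126. 197. 156.] mean [781. 267.  26.] lo [732. 206.   4.] hi [820. 417.  79.]
scene drain 0.9 [254. 188. 281. 213.] mean [606.  -7.   6.] lo [564. -37.   2.] hi [638.  34.  30.]
scene wrench_grip 0.86 [109. 213. 151. 274.] mean [ 530. -412.   23.] lo [ 405. -452.    4.] hi [ 593. -369.   31.]
scene jaw 0.48 [115. 253. 133. 272.] mean [ 562. -442.   23.] lo [ 535. -454.    9.] hi [ 595. -433.   27.]
scene bottle 0.72 [226. 206. 253. 247.] mean [ 683. -140.  111.] lo [ 650. -162.   14.] hi [ 698. -109.  170.]
scene scraper 0.63 [291. 215. 327. 251.] mean [757.  34.  15.] lo [713.  -0.   2.] hi [795.  68.  19.]
scene brush 0.64 [352. 116. 382. 162.] mean [605. 381.  44.] lo [519. 340.   8.] hi [674. 436.  67.]
scene dipper 0.79 [356. 167. 424. 216.] mean [777. 270.  34.] lo [732. 201.   5.] hi [820. 410.  78.]
0.95
```

Run:
```python
from h import *
cal=get_calibration("top")
print(atz(cal,"top",[[381,262],[378,240],[377,228],[368,206],[389,206]],22))
```

```text
[[ 402.70256516 -418.33893228   22.        ]
 [ 473.55600722 -409.37041101   22.        ]
 [ 512.69884652 -406.5109973    22.        ]
 [ 584.59913516 -377.52082827   22.        ]
 [ 586.55717479 -446.89262233   22.        ]]
```

>>> servo_tool:
  motion:
    - {"dr": [0,0,0],"delta_pos": [0.9,-0.02,0],"hand": 1}
    - {"dr": [0,0,0],"delta_pos": [0.9,-0.02,0],"hand": 1}
    - {"dr": [0,0,0],"delta_pos": [0.9,-0.02,0],"hand": 1}
    - {"dr": [0,0,0],"delta_pos": [0.9,-0.02,0],"hand": 1}
    - {"dr": [0,0,0],"delta_pos": [0.9,-0.02,0],"hand": 1}
    - {"dr": [0,0,0],"delta_pos": [0.9,-0.02,0],"hand": 1}
    - {"dr": [0,0,0],"delta_pos": [0.9,-0.02,0],"hand": 1}
    - {"dr": [0,0,0],"delta_pos": [0,0,0],"hand": 1}

```text
time_s: 1.95
eef_pos: [451.7, -412.0, 230.9]
ee_rot: [0.0, 0.991, 0.134, -0.0]
force: [0.4, -0.3, -0.1]
grip_width: 0.999
```

```bash
cat > look.py <<'E'
from h import *
import sys
n=sys.argv[1]; s=ctrl.sense(); cal=get_calibration(n); im,d=capture(n)
np.savez(f"{sys.argv[2]}.npz",im=im,d=d,K=cal["camera_matrix"],T=cal["T"])
out=im[:,:,::-1]
if len(sys.argv)>3:
    u0,v0,u1,v1=map(int,sys.argv[3].split(",")); f=min(800/(u1-u0),600/(v1-v0)); out=cv2.resize(out[v0:v1,u0:u1],None,fx=f,fy=f,interpolation=cv2.INTER_CUBIC); print("scale",f)
cv2.imwrite(f"pics/{sys.argv[2]}.png",out)
print(s["time_s"],np.round(s["eef_pos"],1),np.round(s["ee_rot"],4),np.round(s["force"],1),s["grip_width"].round(3),np.round(s["joints"],2))
E
python3 look.py wrist w1
```

```text
Traceback (most recent call last):
  File "look.py", line 9, in <module>
    print(s["time_s"],np.round(s["eef_pos"],1),np.round(s["ee_rot"],4),np.round(s["force"],1),s["grip_width"].round(3),np.round(s["joints"],2))
                                                                                              ^^^^^^^^^^^^^^^^^^^^^
AttributeError: 'float' object has no attribute 'round'
```

View pics/w1.png

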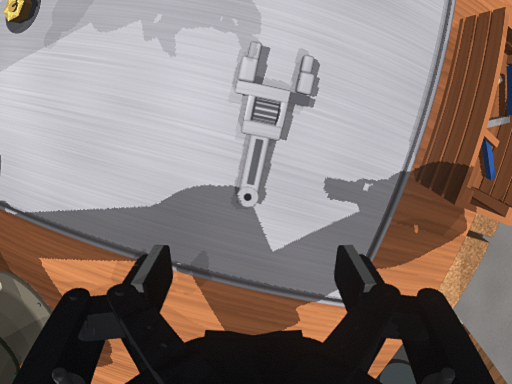

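```bash
sed -i 's/s\["grip_width"\].round(3)/round(s["grip_width"],3)/' look.py
python3 - <<'E'
from h import *
z=np.load("w1.npz"); im=z["im"][30:220,200:340,::-1]
cv2.imwrite("pics/w1z.png",cv2.resize(im,None,fx=3,fy=3,interpolation=cv2.INTER_CUBIC))
cal=dict(camera_matrix=z["K"],T=z["T"])
d=z["d"]; m=np.zeros(d.shape,bool); m[35:215,225:325]=True
P=cloud(cal,"wrist",d,m); 
k=(P[:,2]>12)&(P[:,2]<40); P=P[k]; np.save("P1.npy",P)
print(len(P),P.min(0),P.max(0))
h=P[(P[:,0]<480)]; c=h[:,:2].mean(0); u,s,v=np.linalg.svd(h[:,:2]-c); print(c,v[0],np.median(h[:,2]),np.degrees(np.arctan2(v[0][1],v[0][0])))
E
```

```text
4976 [ 398.51406735 -455.35702693   12.05982732] [ 597.74255072 -364.69876149   34.71826647]
[ 440.66451869 -414.50659402] [-0.99720936 -0.07465577] 23.181569673417755 -175.71855596317894
```

View pics/w1z.png

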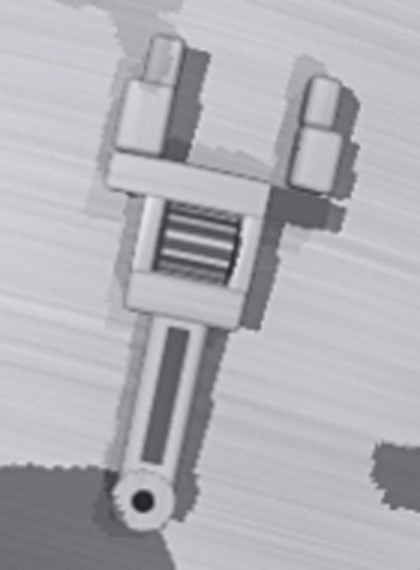

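The zoomed wrist view shows the wrench. The handle hole is at about (248,197), the worm at (266,110), the fixed jaw at (253,65) and the sliding jaw at (306,75), with wide-open jaws. Next I'll get the exact extents in the wrench frame.

Run:
```python
from h import *
P=np.load("P1.npy"); a=0.0748
ux=np.array([np.cos(a),np.sin(a)]); uy=np.array([-ux[1],ux[0]])
o=np.array([440.7,-414.5]); q=np.stack([(P[:,:2]-o)@ux,(P[:,:2]-o)@uy,P[:,2]],1)
for x in range(-50,170,8):
    k=(abs(q[:,0]-x)<4)
    if k.sum()>3: 
        y=np.sort(q[k,1]); g=np.argmax(np.diff(y)); 
        print(x,k.sum(),"y",y[0].round(1),y[-1].round(1),"gap",y[g].round(1),y[g+1].round(1),"z",np.percentile(q[k,2],[50,97]).round(1))
print(q[:,0].min(),q[:,0].max())
```

```text
-42 41 y -11.4 11.9 gap 10.3 11.7 z [23.3 25.4]
-34 113 y -12.6 11.7 gap -12.3 -11.8 z [23.9 25.4]
-26 127 y -12.8 12.8 gap -12.8 -12.0 z [24.  25.3]
-18 123 y -11.9 11.8 gap -11.1 -10.7 z [23.1 24.9]
-10 116 y -12.1 11.7 gap -3.2 -2.6 z [23.  24.1]
-2 123 y -12.3 11.7 gap -7.0 -6.7 z [22.9 24.1]
6 125 y -12.1 11.7 gap 2.2 2.6 z [23.  24.5]
14 128 y -12.3 11.6 gap -11.8 -11.4 z [23.  24.5]
22 130 y -12.4 11.6 gap -9.5 -9.0 z [22.7 24.1]
30 125 y -11.9 11.6 gap -11.9 -11.1 z [23.1 24.5]
38 126 y -11.6 11.3 gap -10.0 -9.7 z [23.3 24.6]
46 169 y -23.3 23.0 gap 21.8 23.0 z [23.4 25.4]
54 267 y -24.0 23.4 gap -23.7 -23.2 z [25.  26.4]
62 270 y -24.3 23.6 gap -24.1 -23.5 z [24.7 26.5]
70 256 y -24.6 23.3 gap 12.2 14.3 z [26.8 32.3]
78 265 y -24.5 23.3 gap 12.1 14.3 z [31.  33.4]
86 269 y -24.8 23.2 gap -15.5 -13.5 z [27.1 31.9]
94 402 y -47.9 39.3 gap -25.0 -24.1 z [24.7 26.5]
102 511 y -48.9 39.8 gap -48.9 -48.1 z [24.7 26.4]
110 295 y -48.5 39.9 gap -30.1 -27.8 z [24.4 26.2]
118 227 y -48.4 39.9 gap -30.2 19.9 z [24.9 26.7]
126 221 y -49.3 39.9 gap -30.8 19.7 z [24.9 26.7]
134 201 y -47.1 39.8 gap -30.4 19.7 z [24.6 26.2]
142 161 y -44.0 33.2 gap -30.7 19.3 z [24.8 26.2]
150 155 y -43.8 33.0 gap -30.2 19.1 z [24.7 26.5]
158 30 y -39.8 32.8 gap -36.1 19.8 z [24.2 26.5]
-42.44412604525767 157.70895668008865
```

>>> servo_tool:
  motion:
    - {"dr": [0,0,0.55],"delta_pos": [0.22,0.02,0.5],"hand": 1}
    - {"dr": [0,0,0.56],"delta_pos": [0.23,0.02,0.9],"hand": 1}
    - {"dr": [0,0,0],"delta_pos": [0,0,0.9],"hand": 1}
    - {"dr": [0,0,0],"delta_pos": [0,0,0.9],"hand": 0.8}
    - {"dr": [0,0,0],"delta_pos": [0,0,0],"hand": 0.7}
    - {"dr": [0,0,0],"delta_pos": [0,0,0],"hand": 0.7}

```text
time_s: 2.75
eef_pos: [468.8, -415.0, 70.6]
ee_rot: [0.003, 1.0, 0.031, 0.001]
force: [-0.7, 0.4, 0.4]
grip_width: 0.701
```

```bash
python3 look.py wrist w2; python3 -c "
from h import *
r=ctrl.sense()['ee_rot'];print(R.from_quat(r[[1,2,3,0]]).as_matrix().round(4))"
```

```text
2.75 [ 468.8 -415.    70.6] [3.000e-03 9.995e-01 3.060e-02 7.000e-04] [-0.7  0.4  0.4] 0.701 [-0.91  0.68  1.36 -0.    1.09  0.6 ]
[[ 0.9981  0.0612  0.0014]
 [ 0.0612 -0.9981 -0.0057]
 [ 0.0011  0.0058 -1.    ]]
```

View pics/w2.png

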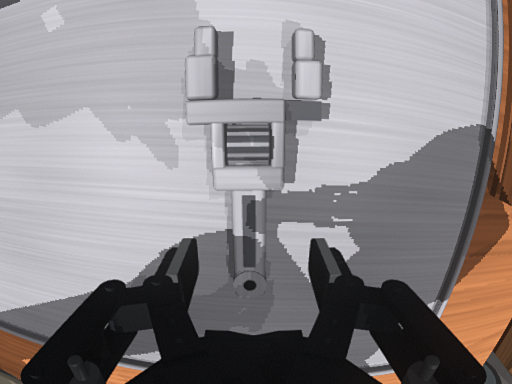

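The fingers straddle the handle, with the hole at (249,285) and the worm at (248,148). I'll remeasure from this closer view.

```bash
cat > wr.py <<'E'
from h import *
import sys
def wrench(f,box,zlo=14,zhi=40,a=None,show=True):
    z=np.load(f+".npz"); cal=dict(camera_matrix=z["K"],T=z["T"]); d=z["d"]
    m=np.zeros(d.shape,bool); u0,v0,u1,v1=box; m[v0:v1,u0:u1]=True
    P=cloud(cal,"wrist",d,m); P=P[(P[:,2]>zlo)&(P[:,2]<zhi)]
    return P,cal
if __name__=="__main__":
    P,cal=wrench("w2",(180,20,335,300)); 
    h=P[(P[:,0]<475)&(abs(P[:,1]+413)<25)]; c=h[:,:2].mean(0); u,s,v=np.linalg.svd(h[:,:2]-c,full_matrices=False); v=v[0]*np.sign(v[0][0])
    a=np.arctan2(v[1],v[0]); print(len(h),c,a)
    ux=v; uy=np.array([-ux[1],ux[0]])
    q=np.stack([(P[:,:2]-c)@ux,(P[:,:2]-c)@uy,P[:,2]],1)
    x0,x1=np.percentile(q[:,0],[0.1,99.9]); print("ext",x0,x1, "grip",c+ux*(x0+71),c+ux*(x1-129), "len",x1-x0)
    for x in (-20,0,20,40,70,100,120,130,140,150):
        k=abs(q[:,0]-x)<4; y=np.sort(q[k,1]); 
        if len(y)<4: continue
        g=np.argmax(np.diff(y)); print(x,y[0].round(1),y[-1].round(1),"gap",y[g].round(1),y[g+1].round(1),np.percentile(q[k,2],[5,50,97]).round(1))
E
python3 wr.py
```

```text
2819 [ 439.75137281 -414.43770803] 0.06779202494666976
ext -40.24329635774835 157.23057585256407 grip [ 470.43742832 -412.35424551] [ 467.91710304 -412.52536569] len 197.47387221031244
-20 -11.5 11.9 gap -9.0 -8.3 [21.1 23.8 25.1]
0 -11.3 11.8 gap -6.0 -5.3 [21.5 22.9 24.2]
20 -11.8 11.2 gap -8.8 -8.2 [21.5 23.  24.3]
40 -12.4 11.3 gap -5.4 -4.7 [21.2 23.  24.3]
70 -23.9 23.6 gap 13.4 14.1 [21.6 25.5 31.2]
100 -48.3 39.6 gap -3.7 -3.1 [21.5 24.8 26.3]
120 -47.7 39.9 gap -29.7 19.6 [22.2 24.9 26.3]
130 -48.1 40.0 gap -30.0 19.7 [21.5 24.8 26.2]
140 -42.9 39.4 gap -29.6 19.7 [19.7 24.7 26.2]
150 -43.2 33.9 gap -29.7 19.6 [20.5 24.8 26.3]
```

>>> servo_tool:
  motion:
    - {"dr": [0.03,0,-0.05],"delta_pos": [0.11,-0.05,0.3],"hand": 0.7}
    - {"dr": [0,0,0],"delta_pos": [0,0,0.4],"hand": 0.7}
    - {"dr": [0,0,0],"delta_pos": [0,0,0.3],"hand": 0.7}
    - {"dr": [0,0,0],"delta_pos": [0,0,0],"hand": 0.6}

```text
time_s: 3.3
eef_pos: [476.0, -413.2, 21.5]
ee_rot: [0.002, 0.999, 0.036, 0.002]
force: [-0.7, 0.3, 0.2]
grip_width: 0.599
```

>>> servo_tool:
  motion:
    - {"dr": [0,0,0],"delta_pos": [-0.06,-0.02,0.2],"hand": 0.6}
    - {"dr": [0,0,0],"delta_pos": [0,0,0.07],"hand": 0.6}
    - {"dr": [0,0,0],"delta_pos": [0,0,0.03],"hand": 0.6}

```text
time_s: 3.68
eef_pos: [473.3, -412.9, 6.8]
ee_rot: [0.003, 0.999, 0.036, 0.003]
force: [-0.6, 0.6, -0.2]
grip_width: 0.596
```

>>> servo_tool:
  motion:
    - {"dr": [0,0,0],"delta_pos": [0,0,0],"hand": 0.2}
    - {"dr": [0,0,0],"delta_pos": [0,0,0],"hand": 0}
    - {"dr": [0,0,0],"delta_pos": [0,0,0],"hand": 0}
    - {"dr": [0,0,0],"delta_pos": [0,0,0],"hand": 0}
  squeeze: 110

```text
time_s: 4.18
eef_pos: [473.4, -412.9, 7.6]
ee_rot: [0.003, 0.999, 0.036, 0.003]
force: [-0.3, 0.1, -0.7]
grip_width: 0.25
```

>>> servo_tool:
  motion:
    - {"dr": [0,0,0],"delta_pos": [0,0,0],"hand": 0}
    - {"dr": [0,0,0],"delta_pos": [0,0,-0.2],"hand": 0}
    - {"dr": [0,0,0],"delta_pos": [0,0,-0.5],"hand": 0}
    - {"dr": [0,0,0],"delta_pos": [0,0,-0.8],"hand": 0}
    - {"dr": [0,0,0],"delta_pos": [0,0,-0.8],"hand": 0}
    - {"dr": [0,0,0],"delta_pos": [0,0,-0.5],"hand": 0}
    - {"dr": [0,0,0],"delta_pos": [0,0,0],"hand": 0}
    - {"dr": [0,0,0],"delta_pos": [0,0,0],"hand": 0}

```text
time_s: 5.18
eef_pos: [470.3, -409.8, 148.2]
ee_rot: [-0.001, 0.999, 0.036, -0.001]
force: [0.1, 0.3, -6.6]
grip_width: 0.25
```

```bash
python3 look.py wrist w3
```

```text
5.175 [ 470.3 -409.8  148.2] [-1.000e-03  9.994e-01  3.590e-02 -8.000e-04] [ 0.1  0.3 -6.6] 0.25 [-0.9   0.6   1.29 -0.    1.26  0.59]
```

View pics/w3.png

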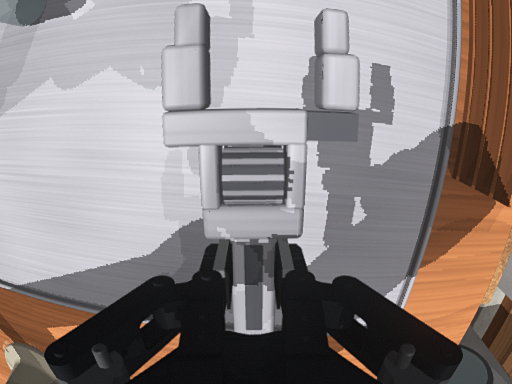

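The wrench is held by its handle and hangs level. I'll measure its pose in the tool frame.

```bash
cat > hand.py <<'E'
from h import *
import sys
z=np.load(sys.argv[1]+".npz"); cal=dict(camera_matrix=z["K"],T=z["T"]); d=z["d"]
s=ctrl.sense(); q=s["ee_rot"]; M=R.from_quat(q[[1,2,3,0]]).as_matrix(); p=s["eef_pos"]
m=np.zeros(d.shape,bool); m[0:240,150:375]=True
P=(cloud(cal,"wrist",d,m)-p)@M   # tool coords
k=(P[:,2]>-30)&(P[:,2]<10); P=P[k]
print(len(P),P.min(0).round(1),P.max(0).round(1))
for x in range(15,135,8):
    k=abs(P[:,0]-x)<4; 
    if k.sum()<5: continue
    y=np.sort(P[k,1]); g=np.argmax(np.diff(y)); print(x,k.sum(),"y",y[0].round(1),y[-1].round(1),"gap",y[g].round(1),y[g+1].round(1),"z",np.percentile(P[k,2],[3,50]).round(1))
f=P[(P[:,0]>90)]
for lo,hi,n in((-50,0,'fixed'),(0,60,'slide')):
    h=f[(f[:,1]>lo)&(f[:,1]<hi)]; A=np.c_[h[:,:2],np.ones(len(h))]; 
    r,*_=np.linalg.lstsq(A,h[:,2],rcond=None); print(n,r, h[:,0].max())
h=P[(P[:,0]>90)&(P[:,0]<118)]
for side in (0,1):
    g=[]
    for x in np.arange(90,120,2):
        k=abs(h[:,0]-x)<1.5; y=np.sort(h[k,1])
        if len(y)<5: continue
        i=np.argmax(np.diff(y)); g.append((x,y[i+side]))
    g=np.array(g); print("face line",np.polyfit(g[:,0],g[:,1],1), g[:,1].mean())
E
python3 hand.py w3
```

```text
24906 [ 11.3 -40.6 -26.2] [124.   48.3   2.1]
15 683 y -23.3 24.2 gap 23.5 24.1 z [-18.  -16.9]
23 1564 y -23.8 24.4 gap 0.4 0.9 z [-18.2 -17.1]
31 1601 y -23.7 24.3 gap 0.4 0.9 z [-18.2 -16.6]
39 1575 y -23.7 24.3 gap -14.5 -12.5 z [-24.2 -19.6]
47 1917 y -24.1 24.3 gap -14.6 -12.7 z [-24.9 -22.9]
55 2239 y -23.7 24.2 gap -14.7 -12.9 z [-22.9 -17.3]
63 2918 y -40.3 48.3 gap -40.3 -39.8 z [-17.8 -16.4]
71 3605 y -40.0 48.3 gap -0.0 0.4 z [-17.8 -16.3]
79 1780 y -39.9 47.7 gap 27.2 29.5 z [-17.5 -15.8]
87 1680 y -40.6 48.0 gap -19.8 29.5 z [-17.5 -16.1]
95 1668 y -40.5 48.1 gap -19.7 29.5 z [-17.5 -16. ]
103 1417 y -40.0 46.6 gap -19.9 29.4 z [-17.2 -15.6]
111 1199 y -34.3 42.6 gap -19.9 29.2 z [-17.3 -15.7]
119 1026 y -34.6 42.7 gap -20.0 29.3 z [-17.1 -15.5]
127 34 y -32.2 -21.2 gap -24.3 -23.2 z [-15.7 -15. ]
fixed [ 2.88754456e-05  2.52707513e-01 -8.21384816e+00] 123.99910124732293
slide [-0.01646076 -0.41029339  2.26188057] 122.73614090049648
face line [-7.09199359e-03 -1.91585704e+01] -19.896137712363863
face line [-1.08054027e-02  3.05735681e+01] 29.449806221768124
```

>>> servo_tool:
  motion:
    - {"dr": [0,0,0],"delta_pos": [0,-0.4,-0.1],"hand": 0}
    - {"dr": [0,0,0],"delta_pos": [-0.03,-0.8,-0.1],"hand": 0}
    - {"dr": [0,0,0],"delta_pos": [-0.03,-0.9,-0.1],"hand": 0}
    - {"dr": [0,0,0],"delta_pos": [-0.03,-0.9,-0.1],"hand": 0}
    - {"dr": [0,0,0],"delta_pos": [-0.03,-0.9,-0.1],"hand": 0}
    - {"dr": [0,0,0],"delta_pos": [-0.03,-0.9,-0.1],"hand": 0}
    - {"dr": [0,0,0],"delta_pos": [-0.03,-0.9,-0.1],"hand": 0}
    - {"dr": [0,0,0],"delta_pos": [-0.03,-0.9,-0.1],"hand": 0}
    - {"dr": [0,0,0],"delta_pos": [-0.03,-0.7,-0.1],"hand": 0}
    - {"dr": [0,0,0],"delta_pos": [0,-0.4,0],"hand": 0}
    - {"dr": [0,0,0],"delta_pos": [0,0,0],"hand": 0}

```text
time_s: 6.6
eef_pos: [424.5, -12.3, 185.6]
ee_rot: [-0.008, 0.999, 0.035, -0.009]
force: [0.0, 0.2, -6.4]
grip_width: 0.248
```

```bash
python3 look.py wrist w4
```

```text
6.6 [424.5 -12.3 185.6] [-0.0081  0.9993  0.0352 -0.0092] [ 0.   0.2 -6.4] 0.248 [-0.31  0.15  1.83  0.01  1.18  1.18]
```

View pics/w4.png

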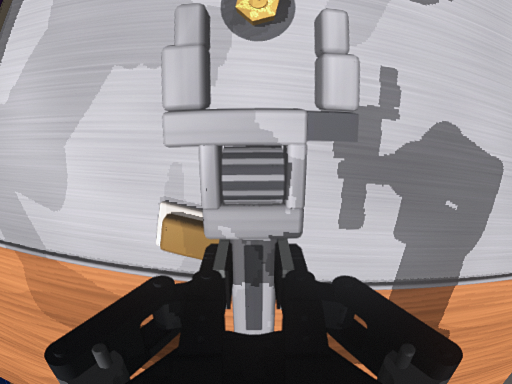

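The nut is at the top edge (257,8), between the jaws. I'll move forward to bring it into full view.

>>> servo_tool:
  motion:
    - {"dr": [0,0,0],"delta_pos": [0.4,0,0],"hand": 0}
    - {"dr": [0,0,0],"delta_pos": [0.5,0,0],"hand": 0}
    - {"dr": [0,0,0],"delta_pos": [0.3,0,0],"hand": 0}
    - {"dr": [0,0,0],"delta_pos": [0,0,0],"hand": 0}

```text
time_s: 7.15
eef_pos: [485.8, -12.1, 182.1]
ee_rot: [-0.008, 0.999, 0.033, -0.011]
force: [0.2, -0.0, -6.6]
grip_width: 0.247
```

```bash
python3 look.py wrist w5 180,0,340,120
```

```text
scale 5.0
7.15 [485.8 -12.1 182.1] [-0.0082  0.9994  0.0328 -0.0111] [ 0.2 -0.  -6.6] 0.247 [-0.27  0.29  1.67  0.01  1.21  1.23]
```

View pics/w5.png

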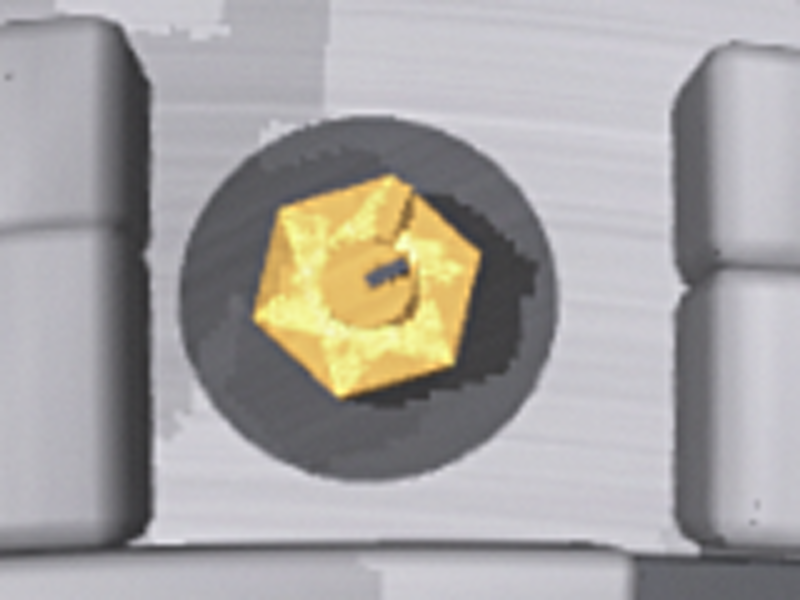

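The nut is clearly visible. Its zoomed corners are about (285,210), (400,178), (480,260), (460,362), (345,395) and (255,318). The rib is near (407,200) and the dark bar near (390,270). I'll fit these in world coordinates.

```bash
cat > nut.py <<'E'
from h import *
import sys
from scipy.optimize import minimize
z=np.load(sys.argv[1]+".npz"); cal=dict(camera_matrix=z["K"],T=z["T"]); d=z["d"]; im=z["im"]
hsv=cv2.cvtColor(im,cv2.COLOR_RGB2HSV)
u0,v0,u1,v1=map(int,sys.argv[2].split(","))
m=np.zeros(d.shape,np.uint8); m[v0:v1,u0:u1]=1
y=((hsv[...,0]>12)&(hsv[...,0]<35)&(hsv[...,1]>90)).astype(np.uint8)*m
P=cloud(cal,"wrist",d,y>0); print(len(P),np.percentile(P[:,2],[2,20,50,80,98]).round(1))
cs,_=cv2.findContours(cv2.resize(y*255,None,fx=8,fy=8,interpolation=cv2.INTER_CUBIC),cv2.RETR_EXTERNAL,cv2.CHAIN_APPROX_NONE)
c=max(cs,key=cv2.contourArea)[:,0].astype(float)/8-0.44
W=atz(cal,"wrist",c,26)[:,:2]
# model: silhouette = project top & bottom hexagon, convex hull; compare by IoU in image
def sil(p):
    cx,cy,a=p; t=a+np.arange(6)*np.pi/3; r=40/np.sqrt(3)
    H=np.concatenate([np.stack([cx+r*np.cos(t),cy+r*np.sin(t),np.full(6,zz)],1) for zz in(5,26)])
    return cv2.convexHull(project(cal,"wrist",H).astype(np.float32))
pts=c[::3].astype(np.float32)
def cost(p):
    h=sil(p); return np.mean([min(abs(cv2.pointPolygonTest(h,(float(q[0]),float(q[1])),True)),2)**2 for q in pts])
best=None
for a in np.arange(0,np.pi/3,0.1):
    r=minimize(cost,[W[:,0].mean(),W[:,1].mean(),a],method="Nelder-Mead",options=dict(initial_simplex=np.array([W.mean(0).tolist()+[a]]*4)+np.array([[0,0,0],[3,0,0],[0,3,0],[0,0,.1]])))
    if best is None or r.fun<best.fun: best=r
print("nut centre",best.x[:2].round(1),"corner ang mod60 deg",np.degrees(best.x[2])%60,"rms px",best.fun**.5)
for k in range(3,len(sys.argv),2):
    A=atz(cal,"wrist",[list(map(float,sys.argv[k].split(",")))],27)[0]; B=atz(cal,"wrist",[list(map(float,sys.argv[k+1].split(",")))],27)[0]
    print("line",A.round(1),B.round(1),np.degrees(np.arctan2(B[1]-A[1],B[0]-A[0])).round(1))
o=cv2.resize(im[v0:v1,u0:u1,::-1],None,fx=6,fy=6,interpolation=cv2.INTER_CUBIC)
cv2.polylines(o,[np.int32((sil(best.x)[:,0]-[u0,v0]+.5)*6)],True,(255,0,0),1)
cv2.imwrite("pics/nutfit_"+sys.argv[1]+".png",o)
E
python3 nut.py w5 220,25,285,90 252.6,56.6 261,38.5 253.5,55.8 261.8,53
```

```text
1362 [ 6.2 26.5 27.3 28.9 31. ]
nut centre [604.4  -1.7] corner ang mod60 deg 51.09475542530187 rms px 0.8928670017556815
line [604.1  -1.5  27. ] [623.1  -8.5  27. ] -20.0
line [604.9  -2.4  27. ] [608.3 -10.2  27. ] -66.7
```

View pics/nutfit_w5.png

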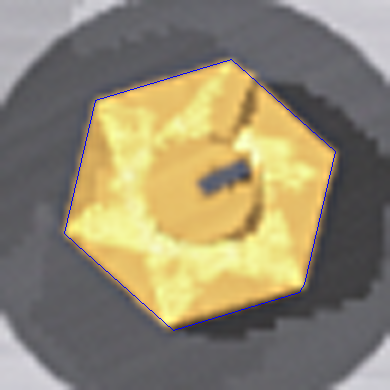

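```bash
cat > plan.py <<'E'
from h import *
def plan(pos,yawdeg):
    s=ctrl.sense(); M=R.from_quat(s["ee_rot"][[1,2,3,0]]).as_matrix()
    a=np.radians(yawdeg); tx=np.array([np.cos(a),np.sin(a),0]); tz=np.array([0,0,-1.]); T=np.stack([tx,np.cross(tz,tx),tz],1)
    rv=R.from_matrix(M.T@T).as_rotvec(degrees=True)/10
    print("now",s["eef_pos"].round(1),"yaw",np.degrees(np.arctan2(M[1,0],M[0,0])).round(2),"tilt tz",M[:2,2].round(4))
    print("dr units",rv.round(3),"  dpos units now-frame",((pos-s["eef_pos"])@M/50).round(3),"target-frame",((pos-s["eef_pos"])@T/50).round(3), "target",np.round(pos,1))
def forNut(nut,yawdeg,x,y,z):
    a=np.radians(yawdeg); c,s=np.cos(a),np.sin(a)
    return np.array([nut[0]-x*c-y*s, nut[1]-x*s+y*c, z])
E
python3 -c "
from plan import *
plan(forNut((604.4,-1.7),50.6,103,4.8,110),50.6)"
```

```text
now [485.2 -12.  182.1] yaw 3.77 tilt tz [-0.0232  0.0156]
dr units [-0.144  0.079 -4.684]   dpos units now-frame [0.944 1.411 1.397] target-frame [-0.388  1.614  1.441] target [535.3 -78.2 110. ]
```

>>> servo_tool:
  motion:
    - {"dr": [-0.14,0.08,-0.3],"delta_pos": [0,0,0],"hand": 0}
    - {"dr": [0,0,-0.7],"delta_pos": [0,0,0],"hand": 0}
    - {"dr": [0,0,-0.8],"delta_pos": [0,0,0],"hand": 0}
    - {"dr": [0,0,-0.8],"delta_pos": [0,0,0],"hand": 0}
    - {"dr": [0,0,-0.8],"delta_pos": [0,0,0],"hand": 0}
    - {"dr": [0,0,-0.8],"delta_pos": [0,0,0],"hand": 0}
    - {"dr": [0,0,-0.48],"delta_pos": [0,0,0],"hand": 0}
    - {"dr": [0,0,0],"delta_pos": [-0.2,0.4,0.2],"hand": 0}
    - {"dr": [0,0,0],"delta_pos": [-0.2,0.6,0.4],"hand": 0}
    - {"dr": [0,0,0],"delta_pos": [0,0.6,0.5],"hand": 0}
    - {"dr": [0,0,0],"delta_pos": [0,0,0.3],"hand": 0}
    - {"dr": [0,0,0],"delta_pos": [0,0,0],"hand": 0}

```text
time_s: 8.7
eef_pos: [532.2, -80.2, 112.3]
ee_rot: [0.009, 0.893, 0.45, -0.005]
force: [0.2, 0.5, -6.4]
grip_width: 0.247
```

```bash
python3 look.py wrist w6; python3 -c "
from plan import *
plan(forNut((604.4,-1.7),50.6,103,4.8,110),50.6)"
```

```text
8.7 [532.2 -80.2 112.3] [ 0.0088  0.8928  0.4503 -0.0046] [ 0.2  0.5 -6.4] 0.247 [-0.36  0.46  1.61 -0.02  1.06  0.29]
now [532.8 -80.4 113.2] yaw 53.52 tilt tz [ 0.0015 -0.0204]
dr units [0.079 0.087 0.293]   dpos units now-frame [0.066 0.015 0.063] target-frame [0.066 0.012 0.064] target [535.3 -78.2 110. ]
```

View pics/w6.png

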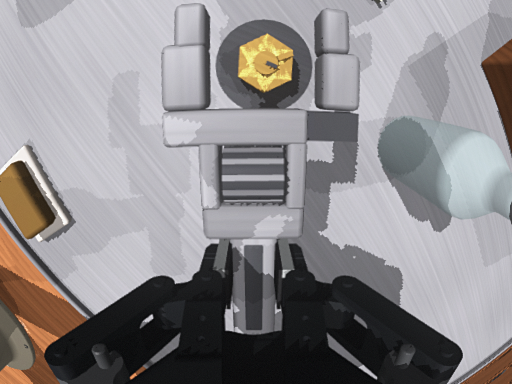

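The nut at (266,62) sits between the jaws, with the bottle to the right at (440,170), well clear. I'll correct the small errors and go lower.

>>> servo_tool:
  motion:
    - {"dr": [0.08,0.09,0.29],"delta_pos": [0.07,0.01,0.1],"hand": 0}
    - {"dr": [0,0,0],"delta_pos": [0,0,0.4],"hand": 0}
    - {"dr": [0,0,0],"delta_pos": [0,0,0.5],"hand": 0}
    - {"dr": [0,0,0],"delta_pos": [0,0,0.2],"hand": 0}
    - {"dr": [0,0,0],"delta_pos": [0,0,0],"hand": 0}

```text
time_s: 9.38
eef_pos: [537.1, -76.7, 55.6]
ee_rot: [0.001, 0.905, 0.425, 0.004]
force: [0.1, 0.1, -6.0]
grip_width: 0.247
```

```bash
python3 look.py wrist w7; python3 -c "
from plan import *
plan(forNut((604.4,-1.7),50.6,103,4.8,50),50.6)"; python3 nut.py w7 215,20,312,110; python3 hand.py w7 | tail -4
```

```text
9.375 [537.1 -76.7  55.6] [0.0011 0.9053 0.4247 0.0036] [ 0.1  0.1 -6. ] 0.247 [-0.36  0.55  1.65  0.    0.94  0.33]
now [537.3 -76.8  56. ] yaw 50.27 tilt tz [0.0083 0.0008]
dr units [ 0.034 -0.034 -0.033]   dpos units now-frame [-0.048 -0.014  0.12 ] target-frame [-0.047 -0.013  0.121] target [535.3 -78.2  50. ]
4054 [25.4 26.6 27.3 28.9 31. ]
nut centre [604.3  -1.7] corner ang mod60 deg 50.589334575961246 rms px 1.0454151115294104
fixed [-0.00750499  0.25279802 -7.18619088] 124.16379368764983
slide [-0.02118677 -0.41253219  3.2893606 ] 121.95559023238098
face line [-4.46888706e-03 -1.91003516e+01] -19.56511582780963
face line [-1.32522265e-02  3.11288860e+01] 29.75065444655676
```

View pics/nutfit_w7.png

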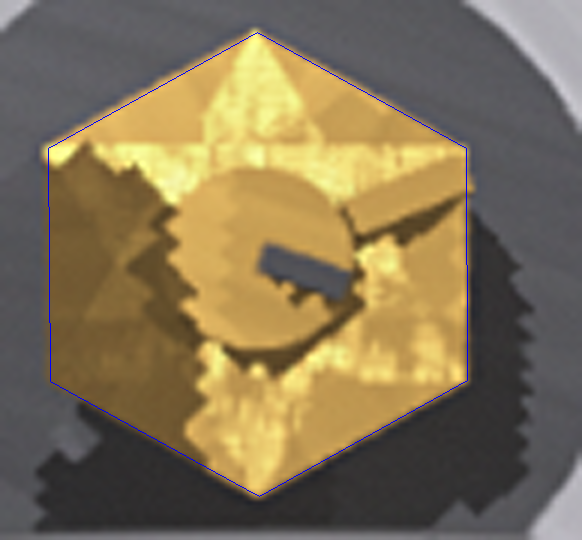

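View pics/w7.png

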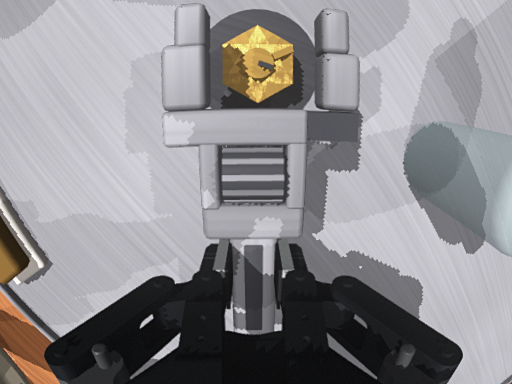

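The hexagon fit is clean. The nut's corner points straight ahead along the wrench and it sits centred in the gap, with the rib at upper right (410,200) and the bar at (305,275). Lowering now.

>>> servo_tool:
  motion:
    - {"dr": [0.03,-0.03,-0.03],"delta_pos": [-0.05,-0.01,0.1],"hand": 0}
    - {"dr": [0,0,0],"delta_pos": [0,0,0.2],"hand": 0}
    - {"dr": [0,0,0],"delta_pos": [0,0,0.2],"hand": 0}
    - {"dr": [0,0,0],"delta_pos": [0,0,0.1],"hand": 0}
    - {"dr": [0,0,0],"delta_pos": [0,0,0],"hand": 0}

```text
time_s: 10.05
eef_pos: [536.1, -78.8, 25.3]
ee_rot: [0.001, 0.904, 0.427, 0.001]
force: [0.4, -0.1, -6.5]
grip_width: 0.25
```

```bash
python3 look.py wrist w8; python3 -c "
from plan import *
plan(forNut((604.4,-1.7),50.6,103,4.8,12),50.6)"; python3 nut.py w8 215,20,312,110
```

```text
10.05 [536.1 -78.8  25.3] [9.000e-04 9.042e-01 4.270e-01 1.100e-03] [ 0.4 -0.1 -6.5] 0.25 [-0.36  0.6   1.66  0.    0.88  0.33]
now [536.2 -78.8  25.6] yaw 50.57 tilt tz [ 0.003  -0.0008]
dr units [ 0.016 -0.008 -0.003]   dpos units now-frame [-0.003 -0.021  0.271] target-frame [-0.002 -0.02   0.271] target [535.3 -78.2  12. ]
5472 [25.1 26.6 27.4 29.2 31. ]
nut centre [603.8  -2.2] corner ang mod60 deg 50.53080608615052 rms px 1.2753080629330675
```

View pics/w8.png

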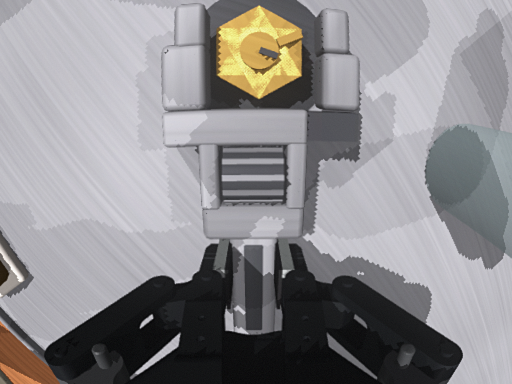

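>>> servo_tool:
  motion:
    - {"dr": [0.01,0,0],"delta_pos": [0,-0.03,0.1],"hand": 0}
    - {"dr": [0,0,0],"delta_pos": [0,0,0.12],"hand": 0}
    - {"dr": [0,0,0],"delta_pos": [0,0,0.06],"hand": 0}
    - {"dr": [0,0,0],"delta_pos": [0,0,0],"hand": 0}

```text
time_s: 10.6
eef_pos: [535.2, -77.8, 10.9]
ee_rot: [0.0, 0.904, 0.427, 0.001]
force: [0.0, -0.6, -7.3]
grip_width: 0.246
```

>>> servo_tool:
  motion:
    - {"dr": [0,0,0],"delta_pos": [0,0,0.05],"hand": 0}
    - {"dr": [0,0,0],"delta_pos": [0,0,0.03],"hand": 0}
    - {"dr": [0,0,0],"delta_pos": [0,0,0],"hand": 0}

```text
time_s: 10.98
eef_pos: [535.5, -78.0, 7.8]
ee_rot: [0.001, 0.904, 0.427, 0.001]
force: [-0.8, 0.1, -3.3]
grip_width: 0.247
```

>>> servo_tool:
  motion:
    - {"dr": [0,0,0],"delta_pos": [0.02,0.03,0],"hand": 0}
    - {"dr": [0,0,0],"delta_pos": [0.02,0.03,0],"hand": 0}
    - {"dr": [0,0,0],"delta_pos": [0,0,0],"hand": 0}

```text
time_s: 11.35
eef_pos: [539.6, -78.4, 7.8]
ee_rot: [0.001, 0.904, 0.427, 0.002]
force: [-1.0, 0.1, -4.8]
grip_width: 0.244
```

```bash
python3 look.py wrist w9; python3 nut.py w9 211,0,312,110; python3 hand.py w9 | tail -4
```

```text
11.35 [539.6 -78.4   7.8] [0.001  0.9042 0.4271 0.0016] [-1.   0.1 -4.8] 0.244 [-0.36  0.63  1.66  0.    0.84  0.33]
7314 [25.4 26.6 27.4 29.2 31. ]
nut centre [604.4  -2.3] corner ang mod60 deg 50.33624178695834 rms px 1.4001816962514653
fixed [  0.38913102  -0.37200015 -63.28336725] 134.09986656232138
slide [  0.3642239    0.31973816 -58.85664011] 135.45655921454053
face line [   1.70117295 -167.62909764] 9.292889371690856
face line [   1.79480297 -170.27755218] 16.38195664741959
```

View pics/w9.png

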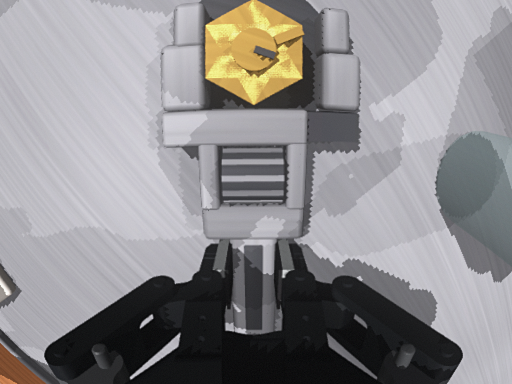

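>>> servo_tool:
  motion:
    - {"dr": [0,0,0],"delta_pos": [0,0,0],"hand": 0.5}
    - {"dr": [0,0,0],"delta_pos": [0,0,0],"hand": 0.6}
    - {"dr": [0,0,0],"delta_pos": [0,0,0],"hand": 0.6}
    - {"dr": [0,0,0],"delta_pos": [0,0,-0.2],"hand": 0.6}
    - {"dr": [0,0,0],"delta_pos": [0,0,-0.5],"hand": 0.6}
    - {"dr": [0,0,0],"delta_pos": [0,0,-0.3],"hand": 0.4}
    - {"dr": [0,0,0],"delta_pos": [0,0,0],"hand": 0}
    - {"dr": [0,0,0],"delta_pos": [0,0,0],"hand": 0}
    - {"dr": [0,0,0],"delta_pos": [0,0,0],"hand": 0}
  squeeze: 30

```text
time_s: 12.52
eef_pos: [540.3, -78.8, 61.2]
ee_rot: [0.002, 0.904, 0.427, 0.003]
force: [-0.1, 0.5, -0.1]
grip_width: 0.004
```

```bash
python3 look.py wrist w10; python3 -c "
from plan import *
s=ctrl.sense();print(s['force'],s['wrist_torque'])
plan(np.array([539,-78,45]),50.6)"
```

```text
12.525 [540.3 -78.8  61.2] [0.0022 0.9043 0.4269 0.003 ] [-0.1  0.5 -0.1] 0.004 [-0.36  0.55  1.63  0.    0.95  0.33]
[-0.22603876 -0.03496211  0.4646627 ] [-0.02808958 -0.05209639 -0.00697768]
now [540.3 -78.7  61.2] yaw 50.54 tilt tz [ 0.007  -0.0012]
dr units [ 0.036 -0.02  -0.006]   dpos units now-frame [-0.006 -0.031  0.323] target-frame [-0.005 -0.029  0.323] target [539 -78  45]
```

View pics/w10.png

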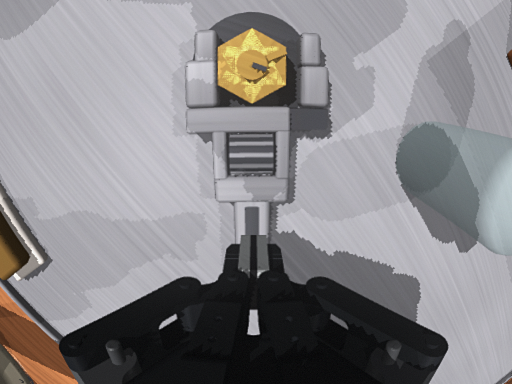

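The wrench now lies round the nut at (252,66), with the worm at (252,155) and the fingers shut. I'll measure the worm top and the gap from here.

```bash
cat > st.py <<'E'
from h import *
import sys
# wrench pose + worm + gap from a wrist picture with the fingers shut, in the tool frame yaw = heading est
z=np.load(sys.argv[1]+".npz"); cal=dict(camera_matrix=z["K"],T=z["T"]); d=z["d"]; im=z["im"]
s=ctrl.sense(); M=R.from_quat(s["ee_rot"][[1,2,3,0]]).as_matrix(); p=s["eef_pos"]
m=np.zeros(d.shape,bool); m[0:235,120:400]=True
hsv=cv2.cvtColor(im,cv2.COLOR_RGB2HSV); m&=~((hsv[...,0]>10)&(hsv[...,0]<38)&(hsv[...,1]>80))
P=cloud(cal,"wrist",d,m); P=P[(P[:,2]>20)&(P[:,2]<40)]
q=(P-[p[0],p[1],0])[:,:2]@M[:2,:2]; 
k=np.hypot(q[:,0]-60,q[:,1])<90; P=P[k]; q=q[k]
w=P[:,2]>29; 
k=w&(abs(q[:,1])<25)
print("worm pts",k.sum(),"x",np.percentile(q[k,0],[2,50,98]).round(1),"y",np.percentile(q[k,1],[2,50,98]).round(1),"z top",np.percentile(P[k,2],97).round(1))
xm=np.median(q[k,0])
b=(P[:,2]<29)
for x in (xm-20,xm-17,xm+38,xm+44,xm+50,xm+56,xm+62,xm+68,xm+74):
    j=b&(abs(q[:,0]-x)<2); y=np.sort(q[j,1])
    if len(y)<4: continue
    g=np.argmax(np.diff(y)); print(x.round(),len(y),"y",y[0].round(1),y[-1].round(1),"gap",y[g].round(1),y[g+1].round(1),(y[g+1]-y[g]).round(1))
print("tip x",q[:,0].max().round(1))
E
python3 st.py w10; python3 nut.py w10 205,15,300,107
```

```text
worm pts 1249 x [37.2 46.5 98.7] y [-12.4   0.6  12.4] z top 33.2
26.0 445 y -23.8 23.8 gap 0.6 1.3 0.6
29.0 499 y -23.8 23.8 gap 0.0 0.6 0.6
84.0 398 y -40.3 47.6 gap -20.4 29.3 49.7
90.0 392 y -40.3 47.5 gap -20.8 29.6 50.4
96.0 388 y -40.3 47.2 gap -20.8 29.2 50.0
102.0 334 y -39.9 44.5 gap -20.8 29.5 50.3
108.0 278 y -34.8 42.3 gap -20.8 29.2 50.0
114.0 280 y -34.8 42.4 gap -20.6 17.0 37.6
120.0 222 y -33.7 41.6 gap -20.4 29.2 49.6
tip x 123.3
3879 [18.7 26.6 27.3 28.8 31.1]
nut centre [604.   -1.7] corner ang mod60 deg 50.396228883995725 rms px 1.238260620625131
```

>>> servo_tool:
  motion:
    - {"dr": [0.04,-0.02,0],"delta_pos": [0.3,0,0.1],"hand": 0}
    - {"dr": [0,0,0],"delta_pos": [0.36,0,0.2],"hand": 0}
    - {"dr": [0,0,0],"delta_pos": [0.04,0,0.1],"hand": 0}
    - {"dr": [0,0,0],"delta_pos": [0,0,0],"hand": 0}

```text
time_s: 13.08
eef_pos: [563.8, -48.9, 38.3]
ee_rot: [-0.001, 0.904, 0.427, -0.001]
force: [-0.7, -0.3, -0.1]
grip_width: 0.002
```

```bash
cat > rel.py <<'E'
from h import *
# tool TCP relative to pose when w10 was taken (540.3,-78.75 yaw 50.54)
s=ctrl.sense(); a=np.radians(50.54); d=s["eef_pos"]-[540.3,-78.75,0]
M=R.from_quat(s["ee_rot"][[1,2,3,0]]).as_matrix()
print("t",s["time_s"],"x",(d[0]*np.cos(a)+d[1]*np.sin(a)).round(1),"y",(d[0]*np.sin(a)-d[1]*np.cos(a)).round(1),"z",d[2].round(1),"F tool",(s["force"]@M).round(1),"tilt",M[:2,2].round(4),"yaw",np.degrees(np.arctan2(M[1,0],M[0,0])).round(1))
E
python3 rel.py
```

```text
t 13.075 x 38.0 y -0.9 z 38.3 F tool [-0.7 -0.3  0.1] tilt [-0.0033  0.0014] yaw 50.6
```

>>> servo_tool:
  motion:
    - {"dr": [0,0,0],"delta_pos": [-0.06,0.02,0.06],"hand": 0}
    - {"dr": [0,0,0],"delta_pos": [0,0,0.06],"hand": 0}
    - {"dr": [0,0,0],"delta_pos": [0,0,0.02],"hand": 0}

```text
time_s: 13.45
eef_pos: [562.4, -52.6, 31.1]
ee_rot: [-0.001, 0.904, 0.427, -0.001]
force: [1.0, -0.6, -0.9]
grip_width: 0.0
```

```bash
python3 rel.py
```

```text
t 13.45 x 34.2 y 0.4 z 31.1 F tool [0.2 1.2 0.9] tilt [-0.0031  0.0012] yaw 50.6
```

>>> servo_tool:
  motion:
    - {"dr": [0,0,0],"delta_pos": [0.04,0,0.02],"hand": 0}
    - {"dr": [0,0,0],"delta_pos": [0,0,0.02],"hand": 0}

```text
time_s: 13.7
eef_pos: [563.4, -51.9, 30.5]
ee_rot: [-0.001, 0.904, 0.427, -0.002]
force: [-5.6, 2.3, 12.8]
grip_width: -0.001
```

```bash
python3 rel.py
```

```text
t 13.7 x 35.4 y 0.8 z 30.5 F tool [ -1.8  -5.8 -12.8] tilt [-0.0039 -0.0002] yaw 50.6
```

>>> servo_tool:
  motion:
    - {"dr": [0,0,0],"delta_pos": [0.08,0,0.02],"hand": 0}
    - {"dr": [0,0,0],"delta_pos": [0.08,0,0.02],"hand": 0}

```text
time_s: 13.95
eef_pos: [567.5, -46.7, 30.8]
ee_rot: [-0.001, 0.904, 0.427, -0.004]
force: [-9.4, -3.3, 11.3]
grip_width: 0.004
```

```bash
python3 rel.py
```

```text
t 13.95 x 42.0 y 0.6 z 30.8 F tool [ -8.6  -5.2 -11.2] tilt [-0.0069 -0.0021] yaw 50.6
```

>>> servo_tool:
  motion:
    - {"dr": [0,0,0],"delta_pos": [0.08,0,0.02],"hand": 0}
    - {"dr": [0,0,0],"delta_pos": [0.08,0,0.02],"hand": 0}
    - {"dr": [0,0,0],"delta_pos": [0.08,0,0.02],"hand": 0}

```text
time_s: 14.32
eef_pos: [573.8, -38.9, 30.7]
ee_rot: [0.0, 0.904, 0.428, -0.006]
force: [-7.2, -3.0, 10.3]
grip_width: -0.002
```

```bash
python3 rel.py; python3 look.py wrist w11
```

```text
t 14.325 x 52.1 y 0.5 z 30.7 F tool [ -7.   -3.7 -10.2] tilt [-0.0109 -0.0053] yaw 50.6
14.325 [573.8 -38.9  30.7] [ 1.000e-04  9.040e-01  4.275e-01 -6.100e-03] [-7.2 -3.  10.3] -0.002 [-0.27  0.65  1.54 -0.01  0.96  0.43]
```

View pics/w11.png

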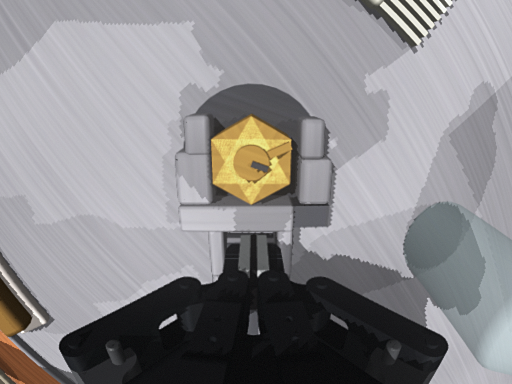

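The jaws are closing. The fixed jaw edge is at u=211 on the nut's left flat, and the sliding jaw edge is at about 300 against the nut's right flat at 292. Starting the second stroke.

>>> servo_tool:
  motion:
    - {"dr": [0,0,0],"delta_pos": [0.06,0,0.01],"hand": 0}
    - {"dr": [0,0,0],"delta_pos": [0,0,-0.12],"hand": 0}
    - {"dr": [0.03,-0.06,0],"delta_pos": [-0.2,0,-0.04],"hand": 0}
    - {"dr": [0,0,0],"delta_pos": [-0.2,0,0],"hand": 0}
    - {"dr": [0,0,0],"delta_pos": [0,0,0.06],"hand": 0}

```text
time_s: 15.0
eef_pos: [562.7, -53.0, 36.6]
ee_rot: [0.0, 0.904, 0.427, -0.012]
force: [-0.2, 0.3, 0.8]
grip_width: -0.0
```

```bash
python3 rel.py
```

```text
t 15.0 x 34.1 y 1.0 z 36.6 F tool [ 0.1 -0.3 -0.8] tilt [-0.0207 -0.0108] yaw 50.6
```

```bash
python3 -c "
from plan import *
plan(ctrl.sense()['eef_pos'],50.6)"
```

```text
now [562.7 -53.   36.6] yaw 50.62 tilt tz [-0.0207 -0.0108]
dr units [-0.053  0.123  0.001]   dpos units now-frame [0. 0. 0.] target-frame [0. 0. 0.] target [562.7 -53.   36.6]
```

>>> servo_tool:
  motion:
    - {"dr": [-0.05,0.12,0],"delta_pos": [0.03,0,0.06],"hand": 0}
    - {"dr": [0,0,0],"delta_pos": [0,-0.01,0.05],"hand": 0}
    - {"dr": [0,0,0],"delta_pos": [0,0,0.03],"hand": 0}

```text
time_s: 15.38
eef_pos: [563.4, -51.7, 30.2]
ee_rot: [0.0, 0.904, 0.427, 0.001]
force: [-8.2, -0.1, 22.9]
grip_width: 0.001
```

```bash
python3 rel.py
```

```text
t 15.375 x 35.5 y 0.7 z 30.2 F tool [ -5.3  -6.2 -23. ] tilt [0.0012 0.0004] yaw 50.6
```

>>> servo_tool:
  motion:
    - {"dr": [0,0,0],"delta_pos": [0.08,0,0.015],"hand": 0}
    - {"dr": [0,0,0],"delta_pos": [0.08,0,0.015],"hand": 0}
    - {"dr": [0,0,0],"delta_pos": [0.08,0,0.02],"hand": 0}

```text
time_s: 15.75
eef_pos: [569.7, -43.7, 30.7]
ee_rot: [0.001, 0.904, 0.428, -0.002]
force: [-8.0, -3.7, 13.6]
grip_width: -0.005
```

```bash
python3 rel.py
```

```text
t 15.75 x 45.7 y 0.5 z 30.7 F tool [ -8.   -3.8 -13.6] tilt [-0.0029 -0.0029] yaw 50.7
```

>>> servo_tool:
  motion:
    - {"dr": [0,0,0],"delta_pos": [0.08,0,0.02],"hand": 0}
    - {"dr": [0,0,0],"delta_pos": [0.08,0,0.02],"hand": 0}
    - {"dr": [0,0,0],"delta_pos": [0.06,0,0.015],"hand": 0}

```text
time_s: 16.12
eef_pos: [576.1, -36.2, 30.5]
ee_rot: [0.002, 0.903, 0.429, -0.004]
force: [-1.1, -0.6, 2.9]
grip_width: 0.0
```

```bash
python3 rel.py; python3 look.py wrist w12 150,60,350,210
```

```text
t 16.125 x 55.6 y 0.6 z 30.5 F tool [-1.2 -0.4 -2.9] tilt [-0.0051 -0.0059] yaw 50.8
scale 4.0
16.125 [576.1 -36.2  30.5] [ 0.0016  0.9034  0.4287 -0.0036] [-1.1 -0.6  2.9] 0.0 [-0.26  0.65  1.54 -0.01  0.95  0.43]
```

View pics/w12.png

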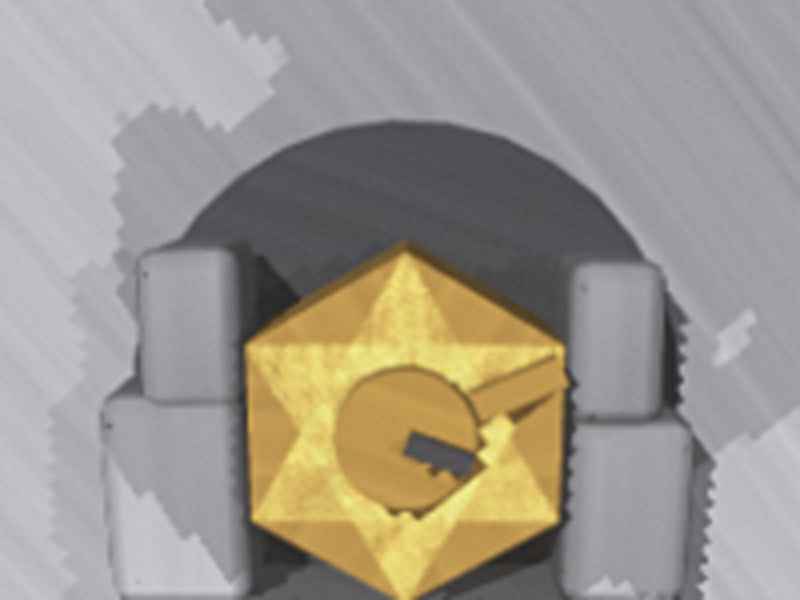

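The jaws are at u≈240 and 568 in the zoom against nut flats at 247 and 562, so about 1.5 mm of play is left. A third stroke should finish it.

>>> servo_tool:
  motion:
    - {"dr": [0,0,0],"delta_pos": [0,0,-0.12],"hand": 0}
    - {"dr": [-0.01,0.05,0],"delta_pos": [-0.2,0,-0.02],"hand": 0}
    - {"dr": [0,0,0],"delta_pos": [-0.18,0,0],"hand": 0}
    - {"dr": [0,0,0],"delta_pos": [0,0,0.06],"hand": 0}
    - {"dr": [0,0,0],"delta_pos": [0,0,0.04],"hand": 0}

```text
time_s: 16.8
eef_pos: [563.0, -51.7, 31.9]
ee_rot: [-0.0, 0.904, 0.429, 0.001]
force: [0.0, -0.1, 0.8]
grip_width: -0.001
```

```bash
python3 rel.py;  python3 -c "
from plan import *
plan(ctrl.sense()['eef_pos'],50.6)"
```

```text
t 16.8 x 35.3 y 0.3 z 31.9 F tool [-0.1  0.1 -0.8] tilt [0.002 0.001] yaw 50.7
now [563.  -51.7  31.9] yaw 50.75 tilt tz [0.002 0.001]
dr units [ 0.005 -0.012  0.015]   dpos units now-frame [0. 0. 0.] target-frame [0. 0. 0.] target [563.  -51.7  31.9]
```

>>> servo_tool:
  motion:
    - {"dr": [0,0,0],"delta_pos": [0.02,0,0.04],"hand": 0}
    - {"dr": [0,0,0],"delta_pos": [0.06,0,0.015],"hand": 0}
    - {"dr": [0,0,0],"delta_pos": [0.06,0,0.015],"hand": 0}

```text
time_s: 17.18
eef_pos: [566.8, -47.5, 30.8]
ee_rot: [0.001, 0.903, 0.429, -0.001]
force: [-6.6, -3.6, 10.3]
grip_width: 0.001
```

```bash
python3 rel.py
```

```text
t 17.175 x 40.9 y 0.6 z 30.8 F tool [ -7.   -2.8 -10.3] tilt [-0.001  -0.0021] yaw 50.8
```

>>> servo_tool:
  motion:
    - {"dr": [0,0,0],"delta_pos": [0.06,0,0.02],"hand": 0}
    - {"dr": [0,0,0],"delta_pos": [0.06,0,0.02],"hand": 0}

```text
time_s: 17.42
eef_pos: [570.5, -44.1, 30.8]
ee_rot: [0.002, 0.903, 0.43, -0.002]
force: [-6.0, -4.6, 12.4]
grip_width: 0.002
```

```bash
python3 rel.py; python3 look.py wrist w13 150,60,350,210
```

```text
t 17.425 x 46.0 y 1.3 z 30.8 F tool [ -7.4  -1.8 -12.4] tilt [-0.0021 -0.0053] yaw 50.9
scale 4.0
17.425 [570.5 -44.1  30.8] [ 0.0019  0.9029  0.4298 -0.0021] [-6.  -4.6 12.4] 0.002 [-0.28  0.64  1.56 -0.01  0.94  0.41]
```

View pics/w13.png

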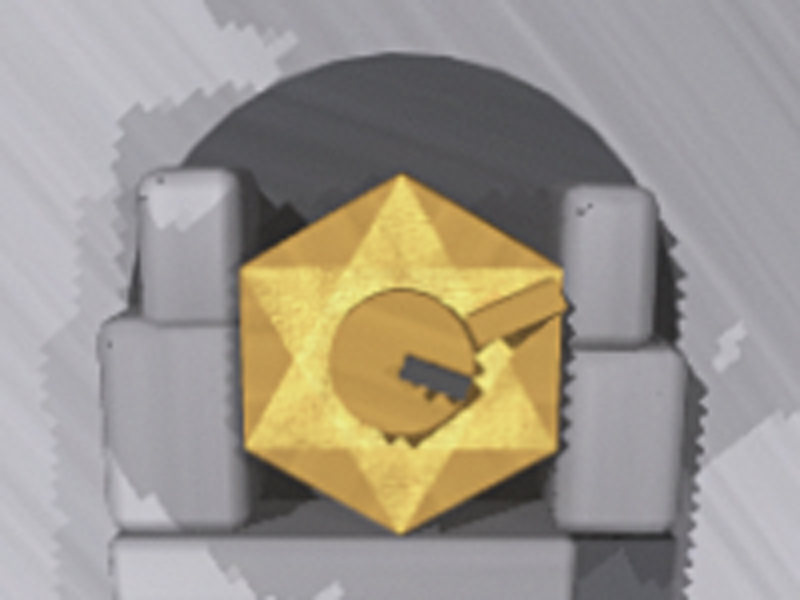

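>>> servo_tool:
  motion:
    - {"dr": [0,0,0],"delta_pos": [0.07,0,0.02],"hand": 0}
    - {"dr": [0,0,0],"delta_pos": [0.07,0,0.02],"hand": 0}

```text
time_s: 17.73
eef_pos: [575.2, -40.1, 30.7]
ee_rot: [0.004, 0.903, 0.43, -0.003]
force: [-4.9, -4.0, 10.7]
grip_width: 0.005
```

```bash
python3 rel.py; python3 look.py wrist w14 150,60,350,210
```

```text
t 17.725 x 52.0 y 2.4 z 30.7 F tool [ -6.3  -1.3 -10.6] tilt [-0.0023 -0.009 ] yaw 51.0
scale 4.0
17.725 [575.2 -40.1  30.7] [ 0.0035  0.9027  0.4303 -0.003 ] [-4.9 -4.  10.7] 0.005 [-0.27  0.65  1.55 -0.01  0.94  0.42]
```

View pics/w14.png

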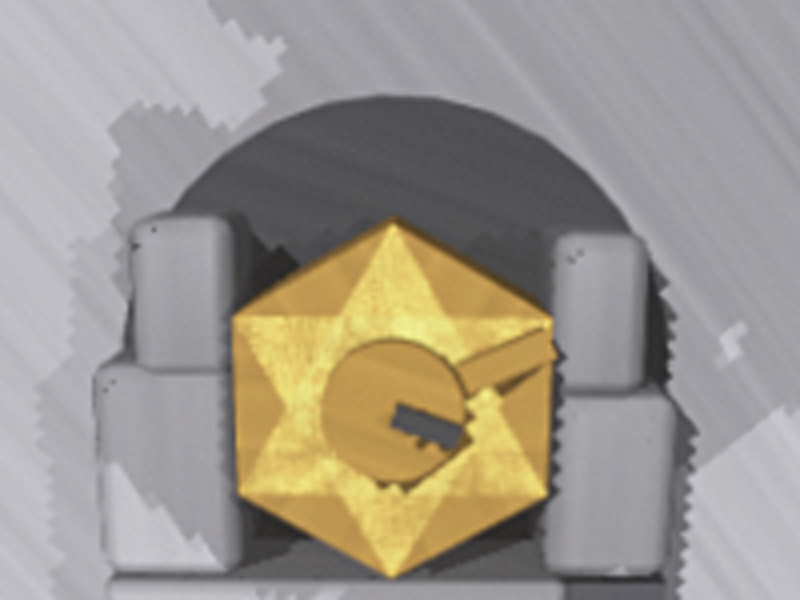

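>>> servo_tool:
  motion:
    - {"dr": [0,0,0],"delta_pos": [0.06,0,0.02],"hand": 0}
    - {"dr": [0,0,0],"delta_pos": [0,0,-0.15],"hand": 0}
    - {"dr": [0,0,0],"delta_pos": [-0.25,0,-0.2],"hand": 0}
    - {"dr": [0,0,0],"delta_pos": [-0.25,0,-0.2],"hand": 0}
    - {"dr": [0,0,0],"delta_pos": [0,0,0],"hand": 0}

```text
time_s: 18.4
eef_pos: [560.9, -58.5, 60.1]
ee_rot: [0.004, 0.902, 0.431, -0.003]
force: [0.4, 0.2, -0.1]
grip_width: -0.005
```

```bash
python3 rel.py; python3 look.py wrist w15 130,0,370,180; python3 st.py w15;python3 nut.py w15 205,15,300,130;  python3 -c "
from plan import *
plan(ctrl.sense()['eef_pos'],50.6)"
```

```text
t 18.4 x 28.7 y 3.0 z 60.1 F tool [0.4 0.2 0.1] tilt [-0.0013 -0.0104] yaw 51.0
scale 3.3333333333333335
18.4 [560.9 -58.5  60.1] [ 0.0044  0.9025  0.4307 -0.0028] [ 0.4  0.2 -0.1] -0.005 [-0.31  0.58  1.57 -0.01  0.98  0.38]
worm pts 1153 x [ 7.8 17.7 70. ] y [-14.5  -1.1  10.5] z top 33.0
-2.0 391 y -26.2 20.9 gap 0.8 1.4 0.7
1.0 470 y -25.9 21.2 gap 0.1 0.8 0.7
56.0 392 y -41.4 35.3 gap -21.9 17.9 39.8
62.0 375 y -42.0 35.9 gap -22.7 18.8 41.5
68.0 384 y -41.7 36.5 gap -22.5 18.8 41.3
74.0 325 y -41.3 33.7 gap -22.4 18.9 41.2
80.0 270 y -35.6 30.7 gap -22.5 18.6 41.0
86.0 300 y -35.3 31.0 gap -21.4 18.1 39.5
92.0 259 y -35.5 30.9 gap -6.1 18.2 24.3
tip x 95.8
3117 [25.6 26.6 27.4 29.5 31. ]
nut centre [604.5  -1.2] corner ang mod60 deg 50.298204911158855 rms px 1.1479352165471302
now [560.9 -58.1  59.7] yaw 51.04 tilt tz [-0.0019 -0.0101]
dr units [0.028 0.052 0.044]   dpos units now-frame [0. 0. 0.] target-frame [0. 0. 0.] target [560.9 -58.1  59.7]
```

View pics/w15.png

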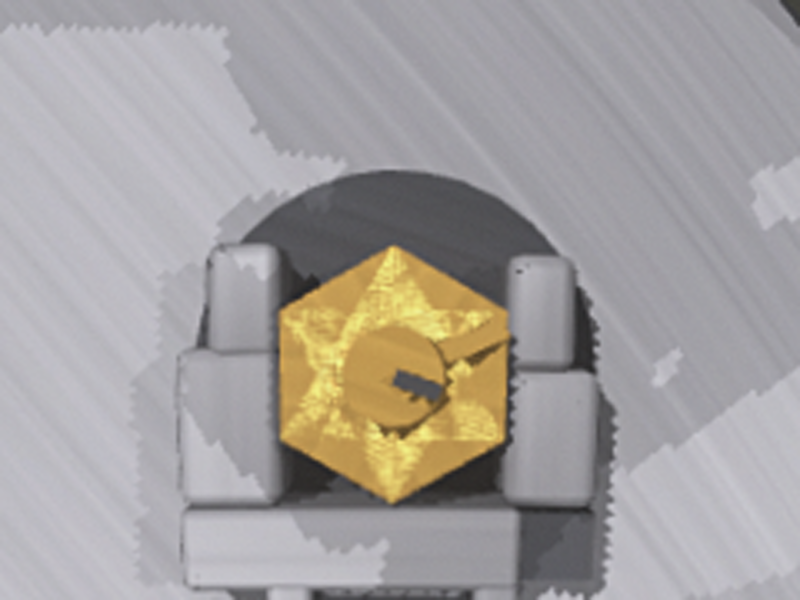

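The play looks down to about 1 mm. I'll do one more short stroke until it stalls.

>>> servo_tool:
  motion:
    - {"dr": [0.03,0.05,0.04],"delta_pos": [0.15,-0.04,0.3],"hand": 0}
    - {"dr": [0,0,0],"delta_pos": [0,0,0.2],"hand": 0}
    - {"dr": [0,0,0],"delta_pos": [0,0,0.05],"hand": 0}
    - {"dr": [0,0,0],"delta_pos": [0,0,0.02],"hand": 0}

```text
time_s: 18.95
eef_pos: [564.2, -50.5, 30.4]
ee_rot: [-0.0, 0.904, 0.428, -0.001]
force: [-9.4, 0.0, 23.9]
grip_width: 0.0
```

```bash
python3 rel.py
```

```text
t 18.95 x 37.0 y 0.5 z 30.4 F tool [ -6.   -7.3 -23.9] tilt [-0.0017  0.0001] yaw 50.7
```

>>> servo_tool:
  motion:
    - {"dr": [0,0,0],"delta_pos": [0.06,0,0.01],"hand": 0}
    - {"dr": [0,0,0],"delta_pos": [0.06,0,0.015],"hand": 0}
    - {"dr": [0,0,0],"delta_pos": [0.06,0,0.02],"hand": 0}

```text
time_s: 19.32
eef_pos: [569.2, -46.1, 30.7]
ee_rot: [0.001, 0.903, 0.429, -0.003]
force: [-10.8, -8.2, 17.0]
grip_width: 0.001
```

```bash
python3 rel.py; python3 look.py wrist w16 150,60,350,210
```

```text
t 19.325 x 43.6 y 1.6 z 30.7 F tool [-13.3  -3.2 -16.9] tilt [-0.0049 -0.0054] yaw 50.8
scale 4.0
19.325 [569.2 -46.1  30.7] [ 0.0014  0.9033  0.429  -0.0034] [-10.8  -8.2  17. ] 0.001 [-0.28  0.64  1.56 -0.01  0.94  0.41]
```

View pics/w16.png

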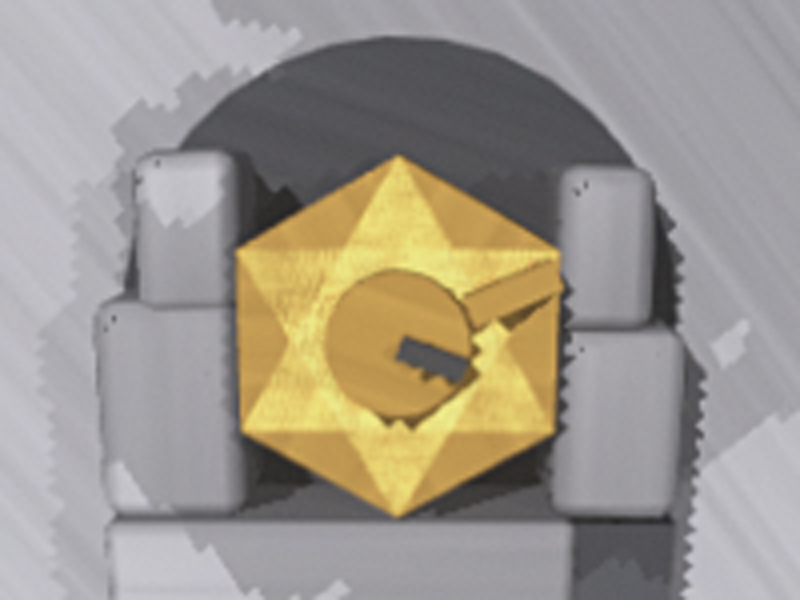

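The rub force doubled to 13 N at 17 N press and the sliding jaw sits on the flat, so the worm has stalled and the jaws fit. Next I'll lift, go back and straddle the handle.

>>> servo_tool:
  motion:
    - {"dr": [0,0,0],"delta_pos": [0,0,-0.2],"hand": 0}
    - {"dr": [0.02,0.04,0],"delta_pos": [-0.2,0,-0.3],"hand": 0.3}
    - {"dr": [0,0,0],"delta_pos": [-0.5,0,-0.1],"hand": 0.5}
    - {"dr": [0,0,0],"delta_pos": [-0.45,-0.02,0],"hand": 0.5}
    - {"dr": [0,0,0],"delta_pos": [0,0,0],"hand": 0.5}

```text
time_s: 20.0
eef_pos: [530.8, -91.7, 62.9]
ee_rot: [-0.002, 0.903, 0.429, -0.001]
force: [-0.7, -0.1, 0.1]
grip_width: 0.499
```

```bash
python3 rel.py; python3 look.py wrist w17;  python3 nut.py w17 205,0,300,130;  python3 -c "
from plan import *
plan(ctrl.sense()['eef_pos'],50.6)"
```

```text
t 20.0 x -16.0 y 0.9 z 62.9 F tool [-0.5 -0.5 -0.1] tilt [-0.0029  0.0031] yaw 50.9
20.0 [530.8 -91.7  62.9] [-2.000e-03  9.031e-01  4.295e-01 -7.000e-04] [-0.7 -0.1  0.1] 0.499 [-0.39  0.54  1.65  0.    0.96  0.29]
3785 [19.1 26.6 27.3 28.8 30.9]
nut centre [604.3  -1.4] corner ang mod60 deg 50.52980529242462 rms px 0.906288282907962
now [531.3 -91.2  62.9] yaw 50.9 tilt tz [-0.0024  0.003 ]
dr units [-0.022 -0.004  0.03 ]   dpos units now-frame [0. 0. 0.] target-frame [0. 0. 0.] target [531.3 -91.2  62.9]
```

View pics/w17.png

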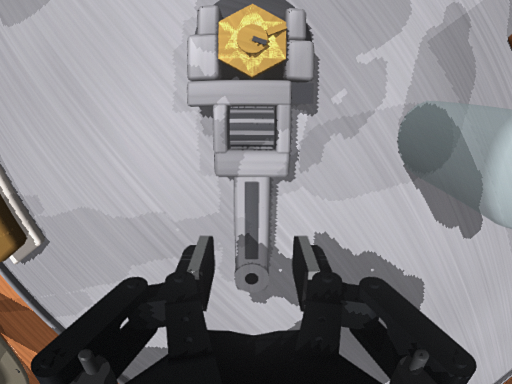

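The jaws are snug on the nut at (253,40), and the open fingers straddle the handle at (252,230). I'll lower round the handle.

>>> servo_tool:
  motion:
    - {"dr": [-0.02,0,0.03],"delta_pos": [0,0,0.4],"hand": 0.5}
    - {"dr": [0,0,0],"delta_pos": [0,0,0.4],"hand": 0.5}
    - {"dr": [0,0,0],"delta_pos": [0,0,0.2],"hand": 0.45}
    - {"dr": [0,0,0],"delta_pos": [0,0,0.03],"hand": 0.4}
    - {"dr": [0,0,0],"delta_pos": [0,0,0],"hand": 0.4}

```text
time_s: 20.68
eef_pos: [533.7, -89.6, 11.5]
ee_rot: [0.001, 0.904, 0.428, 0.002]
force: [-0.2, 0.0, -0.4]
grip_width: 0.401
```

```bash
python3 rel.py
```

```text
t 20.675 x -12.5 y 1.8 z 11.5 F tool [-0.1 -0.1  0.4] tilt [0.0037 0.0005] yaw 50.7
```

>>> servo_tool:
  motion:
    - {"dr": [0,0,0.2],"delta_pos": [0,-0.08,0.01],"hand": 0.4}
    - {"dr": [0,0,0.4],"delta_pos": [0.01,-0.16,0],"hand": 0.4}
    - {"dr": [0,0,0.4],"delta_pos": [0.01,-0.16,0],"hand": 0.4}
    - {"dr": [0,0,0.4],"delta_pos": [0.01,-0.16,0],"hand": 0.4}

```text
time_s: 21.18
eef_pos: [516.4, -70.1, 12.9]
ee_rot: [0.003, 0.951, 0.309, 0.004]
force: [1.6, -3.2, -2.5]
grip_width: 0.398
```

```bash
cat > arc.py <<'E'
from h import *
s=ctrl.sense(); M=R.from_quat(s["ee_rot"][[1,2,3,0]]).as_matrix(); d=np.array([604.3,-1.5])-s["eef_pos"][:2]
yaw=np.degrees(np.arctan2(M[1,0],M[0,0]))
print("t",s["time_s"],"z",s["eef_pos"][2].round(1),"R",np.hypot(*d).round(1),"dir to nut",np.degrees(np.arctan2(d[1],d[0])).round(1),"yaw",yaw.round(1),"F tool",(s["force"]@M).round(1),"tilt",M[:2,2].round(4),"j",s["joints"].round(2))
E
python3 arc.py
```

```text
t 21.175 z 12.9 R 111.5 dir to nut 37.9 yaw 36.0 F tool [-0.6  3.5  2.6] tilt [ 0.0105 -0.0038] j [-0.36  0.58  1.74  0.    0.81  0.58]
```

>>> servo_tool:
  motion:
    - {"dr": [0,0,0.35],"delta_pos": [0,-0.16,0.03],"hand": 0.4}
    - {"dr": [0,0,0.35],"delta_pos": [0,-0.16,0.01],"hand": 0.4}
    - {"dr": [0,0,0.35],"delta_pos": [0,-0.16,0],"hand": 0.4}

```text
time_s: 21.55
eef_pos: [505.5, -52.4, 13.2]
ee_rot: [0.007, 0.976, 0.215, 0.008]
force: [2.0, -3.8, -3.2]
grip_width: 0.395
```

```bash
python3 arc.py; python3 look.py wrist w18
```

```text
t 21.55 z 13.2 R 111.2 dir to nut 27.3 yaw 24.9 F tool [0.1 4.3 3.3] tilt [ 0.0186 -0.0106] j [-0.33  0.56  1.79 -0.01  0.78  0.81]
21.55 [505.5 -52.4  13.2] [0.0072 0.9764 0.2155 0.0079] [ 2.  -3.8 -3.2] 0.395 [-0.33  0.56  1.79 -0.01  0.78  0.81]
```

View pics/w18.png

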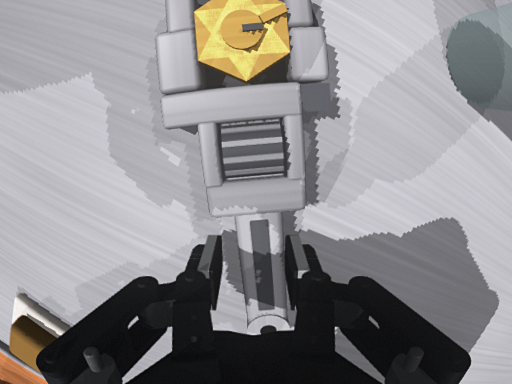

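The swing works, with the rib at (270,17) approaching the bar at (255,28). I'll correct the tool tilt and continue.

```bash
python3 -c "
from plan import *
plan(ctrl.sense()['eef_pos'],24.9)"
```

```text
now [505.1 -51.7  13.1] yaw 24.79 tilt tz [ 0.0182 -0.0103]
dr units [ 0.097 -0.07  -0.012]   dpos units now-frame [0. 0. 0.] target-frame [0. 0. 0.] target [505.1 -51.7  13.1]
```

>>> servo_tool:
  motion:
    - {"dr": [0.1,-0.07,0.25],"delta_pos": [0,-0.16,0.01],"hand": 0.4}
    - {"dr": [0,0,0.3],"delta_pos": [0,-0.16,0.01],"hand": 0.4}
    - {"dr": [0,0,0.3],"delta_pos": [0,-0.16,0.01],"hand": 0.4}

```text
time_s: 21.98
eef_pos: [496.9, -31.8, 13.1]
ee_rot: [0.002, 0.99, 0.139, 0.001]
force: [-0.6, -6.7, 0.3]
grip_width: 0.402
```

```bash
python3 arc.py
```

```text
t 21.975 z 13.1 R 111.6 dir to nut 15.8 yaw 16.0 F tool [-2.4  6.3 -0.3] tilt [ 0.0029 -0.0038] j [-0.3   0.55  1.8  -0.    0.79  1.  ]
```

>>> servo_tool:
  motion:
    - {"dr": [0,0,0.35],"delta_pos": [0,-0.15,0.01],"hand": 0.4}
    - {"dr": [0,0,0.35],"delta_pos": [0,-0.15,0.01],"hand": 0.4}

```text
time_s: 22.22
eef_pos: [493.9, -18.5, 13.1]
ee_rot: [0.004, 0.997, 0.077, 0.003]
force: [0.3, -5.3, -0.1]
grip_width: 0.399
```

```bash
python3 arc.py; python3 look.py wrist w19 150,0,350,150
```

```text
t 22.225 z 13.1 R 111.7 dir to nut 8.7 yaw 8.8 F tool [-0.5  5.3  0.1] tilt [ 0.0056 -0.0067] j [-0.27  0.54  1.82 -0.01  0.78  1.15]
scale 4.0
22.225 [493.9 -18.5  13.1] [0.0035 0.997  0.0769 0.0025] [ 0.3 -5.3 -0.1] 0.399 [-0.27  0.54  1.82 -0.01  0.78  1.15]
```

View pics/w19.png

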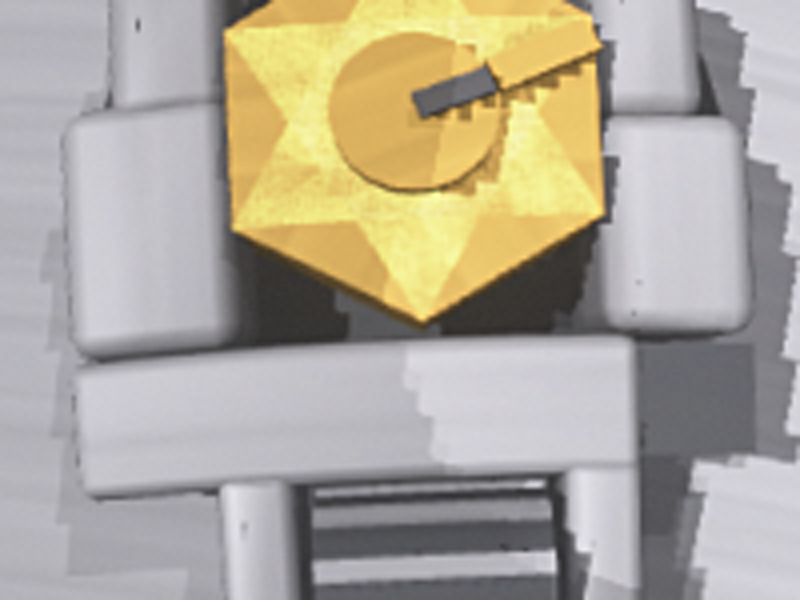

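The rib is now in line with the bar, both at about 22° in the image. I'll push gently until the stop is felt.

>>> servo_tool:
  motion:
    - {"dr": [0,0,0.1],"delta_pos": [0,-0.08,0.01],"hand": 0.4}
    - {"dr": [0,0,0.05],"delta_pos": [0,-0.08,0.01],"hand": 0.4}

```text
time_s: 22.52
eef_pos: [492.6, -11.4, 13.0]
ee_rot: [0.005, 0.998, 0.064, 0.003]
force: [-3.3, -6.9, 3.0]
grip_width: 0.398
```

```bash
python3 arc.py
```

```text
t 22.525 z 13.0 R 112.1 dir to nut 5.1 yaw 7.3 F tool [-4.1  6.5 -3. ] tilt [ 0.0057 -0.0091] j [-0.26  0.54  1.82 -0.01  0.77  1.19]
```

>>> servo_tool:
  motion:
    - {"dr": [0,0,0.1],"delta_pos": [0,-0.08,0.01],"hand": 0.4}
    - {"dr": [0,0,0.1],"delta_pos": [0,-0.08,0.01],"hand": 0.4}

```text
time_s: 22.78
eef_pos: [492.3, -5.6, 12.9]
ee_rot: [0.006, 0.999, 0.047, 0.003]
force: [-0.1, -11.1, -0.3]
grip_width: 0.397
```

```bash
python3 arc.py; python3 look.py wrist w20 150,0,350,150
```

```text
t 22.775 z 12.9 R 112.0 dir to nut 2.1 yaw 5.4 F tool [-1.2 11.   0.5] tilt [ 0.0074 -0.0126] j [-0.24  0.54  1.82 -0.02  0.77  1.24]
scale 4.0
22.775 [492.3  -5.6  12.9] [0.0065 0.9989 0.0472 0.0034] [ -0.1 -11.1  -0.3] 0.397 [-0.24  0.54  1.82 -0.02  0.77  1.24]
```

View pics/w20.png

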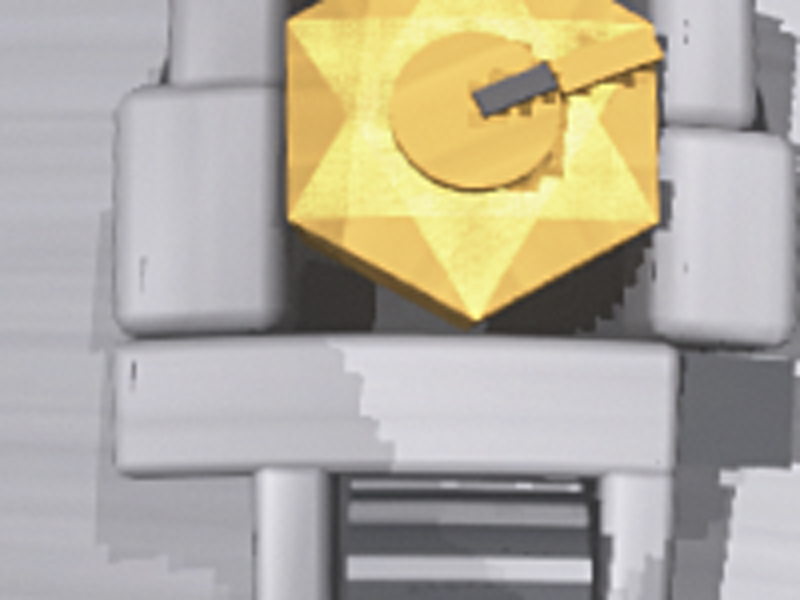

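>>> servo_tool:
  motion:
    - {"dr": [0,0,0],"delta_pos": [0,-0.06,0],"hand": 0.4}
    - {"dr": [0,0,0],"delta_pos": [0,-0.06,0.01],"hand": 0.4}

```text
time_s: 23.08
eef_pos: [492.4, -1.6, 12.9]
ee_rot: [0.008, 0.999, 0.048, 0.004]
force: [-1.1, -10.4, 0.7]
grip_width: 0.401
```

```bash
python3 arc.py
```

```text
t 23.075 z 12.9 R 111.9 dir to nut 0.1 yaw 5.5 F tool [-2.1 10.2 -0.6] tilt [ 0.0089 -0.0158] j [-0.23  0.54  1.83 -0.02  0.77  1.25]
```

>>> servo_tool:
  motion:
    - {"dr": [0.05,-0.09,0.1],"delta_pos": [0,-0.06,0],"hand": 0.4}
    - {"dr": [0,0,0.1],"delta_pos": [0,-0.06,0.01],"hand": 0.4}

```text
time_s: 23.32
eef_pos: [492.9, 1.8, 13.1]
ee_rot: [0.006, 0.999, 0.031, -0.003]
force: [-0.4, -11.2, 0.8]
grip_width: 0.398
```

```bash
python3 arc.py; python3 look.py wrist w21
```

```text
t 23.325 z 13.1 R 111.5 dir to nut -1.7 yaw 3.6 F tool [-1.1 11.2 -0.7] tilt [-0.0054 -0.0121] j [-0.23  0.54  1.81 -0.02  0.79  1.29]
23.325 [492.9   1.8  13.1] [ 0.006   0.9995  0.0311 -0.0029] [ -0.4 -11.2   0.8] 0.398 [-0.23  0.54  1.81 -0.02  0.79  1.29]
```

View pics/w21.png

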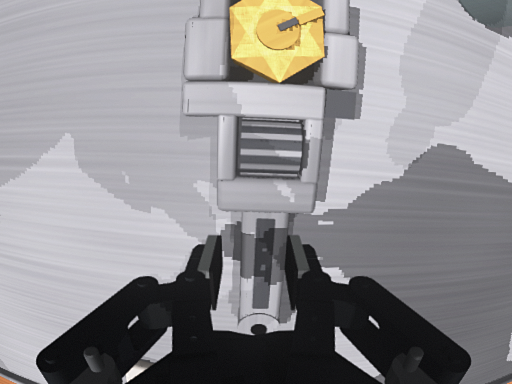

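```bash
for f in w18 w21; do python3 nut.py $f 200,0,330,100 | tail -1; done
python3 - <<'E'
from h import *
for f in ("w18","w19","w20","w21"):
    z=np.load(f+".npz"); cal=dict(camera_matrix=z["K"],T=z["T"]); d=z["d"]
    m=np.zeros(d.shape,bool); m[0:215,120:400]=True
    P=cloud(cal,"wrist",d,m); k=(P[:,2]>28.6)&(P[:,2]<40)&(np.hypot(P[:,0]-604,P[:,1]+1.5)>35)&(np.hypot(P[:,0]-604,P[:,1]+1.5)<75); c=P[k,:2].mean(0)
    print(f,k.sum(),"worm",c.round(1),"dir->nut",np.degrees(np.arctan2(-1.5-c[1],604.3-c[0])).round(1))
E
```

```text
nut centre [604.2  -2.3] corner ang mod60 deg 30.37298550172845 rms px 1.2115103614084983
nut centre [603.8  -2.2] corner ang mod60 deg 7.613253507043777 rms px 1.3493300699729966
w18 2398 worm [557.  -28.7] dir->nut 29.9
w19 2428 worm [550.9 -12.5] dir->nut 11.7
w20 2508 worm [550.3  -6.3] dir->nut 5.1
w21 2357 worm [551.6  -2.4] dir->nut 1.0
```

View pics/nutfit_w21.png

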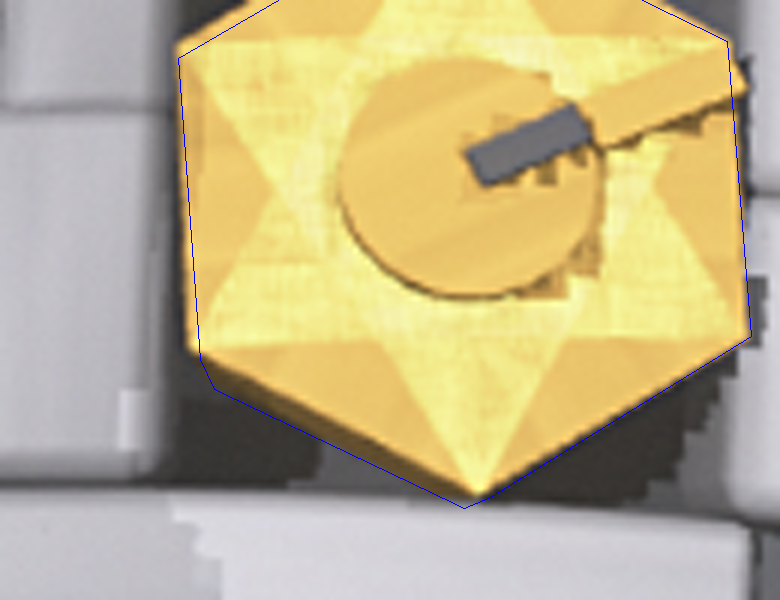

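Run:
```python
from h import *
z=np.load("w21.npz"); cal=dict(camera_matrix=z["K"],T=z["T"])
f=lambda L:[[x/6+200-.4,y/6-.4] for x,y in L]
def ang(L,zz):
    W=atz(cal,"wrist",f(L),zz); d=W[1]-W[0]; return np.degrees(np.arctan2(d[1],d[0])).round(1),W[:,:2].round(1).tolist()
print("bar up",ang([(463,150),(573,102)],29.5),"bar low",ang([(485,188),(597,140)],29.5))
print("rib up",ang([(580,103),(725,50)],28),"rib low",ang([(605,150),(748,95)],28))
print("stub centre",atz(cal,"wrist",f([(470,178)]),29))
print("nut right edge",ang([(752,338),(728,42)],26),"left",ang([(188,350),(176,45)],26))
d=z["d"]; m=np.zeros(d.shape,bool); m[0:90,230:330]=True
o=cv2.resize(z["im"][0:90,230:330,::-1],None,fx=8,fy=8,interpolation=cv2.INTER_NEAREST); cv2.imwrite("pics/w21n.png",o[:600])
```

```text
bar up (np.float64(-59.1), [[605.9, -1.4], [610.4, -8.9]]) bar low (np.float64(-59.5), [[603.2, -3.1], [607.7, -10.7]])
rib up (np.float64(-61.1), [[610.8, -9.6], [616.5, -19.9]]) rib low (np.float64(-60.4), [[607.4, -11.6], [613.2, -21.8]])
stub centre [[603.95449788  -2.01509373  29.        ]]
nut right edge (np.float64(7.5), [[594.9, -23.6], [617.9, -20.6]]) left (np.float64(5.8), [[590.4, 17.0], [613.7, 19.4]])
```

View pics/w21n.png

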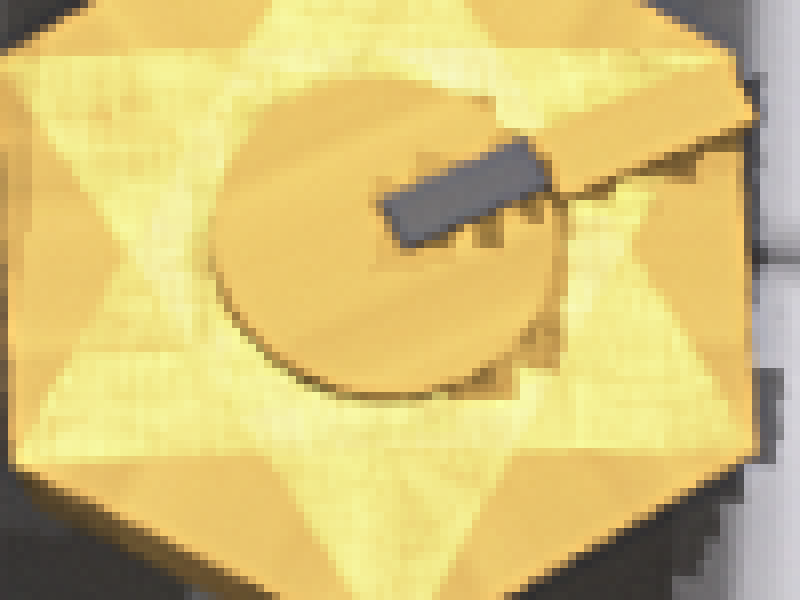

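The rib and bar agree to about 1–2° (−60.7° against −59.3°), so the nut is at its stop. The last pushes seem to have cocked the wrench in its jaws, so I'll back off, lift clear and check the fit.

>>> servo_tool:
  motion:
    - {"dr": [0,0,0],"delta_pos": [0,0.08,0],"hand": 0.45}
    - {"dr": [0,0,0],"delta_pos": [0,0.02,-0.2],"hand": 0.5}
    - {"dr": [0.04,0.05,0],"delta_pos": [0,0,-0.5],"hand": 0.5}
    - {"dr": [0,0,0],"delta_pos": [0.4,0,-0.3],"hand": 0.3}
    - {"dr": [0,0,0],"delta_pos": [0.4,0,0],"hand": 0}
    - {"dr": [0,0,0],"delta_pos": [0,0,0],"hand": 0}

```text
time_s: 24.12
eef_pos: [534.2, 0.3, 68.3]
ee_rot: [0.001, 0.999, 0.032, 0.002]
force: [-0.0, -0.0, 0.1]
grip_width: 0.005
```

```bash
python3 arc.py; python3 look.py wrist w22 130,0,370,180; python3 st.py w22; python3 nut.py w22 195,0,320,130
```

```text
t 24.125 z 68.3 R 70.1 dir to nut -1.5 yaw 3.7 F tool [-0.   0.  -0.1] tilt [ 0.005  -0.0026] j [-0.22  0.52  1.66 -0.    0.96  1.29]
scale 3.3333333333333335
24.125 [5.342e+02 3.000e-01 6.830e+01] [0.0014 0.9995 0.0321 0.0024] [-0.  -0.   0.1] 0.005 [-0.22  0.52  1.66 -0.    0.96  1.29]
worm pts 1043 x [ 9.4 18.8 72.8] y [-8.3  5.1 16.7] z top 33.2
-1.0 366 y -20.3 27.3 gap -20.2 -19.5 0.7
2.0 432 y -20.3 27.1 gap -20.2 -19.4 0.8
57.0 363 y -34.4 44.9 gap -14.7 26.6 41.3
63.0 347 y -34.3 45.0 gap -14.1 27.9 42.1
69.0 367 y -34.0 44.9 gap -14.0 17.9 32.0
75.0 311 y -33.1 40.4 gap -14.4 27.7 42.1
81.0 267 y -27.1 40.4 gap -13.9 27.8 41.6
87.0 270 y -27.2 40.7 gap -13.2 27.4 40.6
93.0 206 y -27.1 39.8 gap -13.1 28.4 41.5
tip x 97.0
2653 [21.4 26.6 27.4 29.5 31. ]
nut centre [604.9  -1.8] corner ang mod60 deg 6.090836707383835 rms px 1.2386992130174774
```

View pics/w22.png

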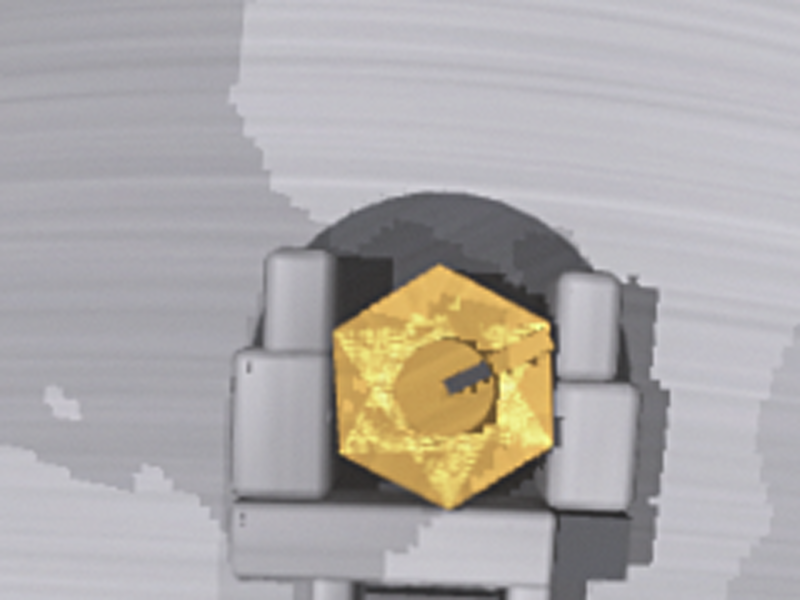

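Confirmed: the nut is home, but the wrench sits about 4.6° past it and the gap has crept to about 41.7 mm. I'll recentre the handle by closing the fingers on it at the nut's heading, then roll the worm tight again.

```bash
python3 -c "
from plan import *
plan(forNut((604.6,-1.7),6.1,115,0,60),6.1)"
```

```text
now [5.336e+02 4.000e-01 6.820e+01] yaw 3.68 tilt tz [ 0.0043 -0.0025]
dr units [ 0.017 -0.023 -0.242]   dpos units now-frame [-0.884  0.229  0.161] target-frame [-0.892  0.192  0.164] target [490.3 -13.9  60. ]
```

>>> servo_tool:
  motion:
    - {"dr": [0.02,-0.02,-0.24],"delta_pos": [-0.45,0.11,0.05],"hand": 0.5}
    - {"dr": [0,0,0],"delta_pos": [-0.44,0.1,0.1],"hand": 0.65}
    - {"dr": [0,0,0],"delta_pos": [0,0,0],"hand": 0.65}
    - {"dr": [0,0,0],"delta_pos": [0,0,0],"hand": 0.65}

```text
time_s: 24.68
eef_pos: [487.1, -13.6, 60.9]
ee_rot: [-0.001, 0.999, 0.054, -0.0]
force: [0.0, 0.1, 0.3]
grip_width: 0.65
```

```bash
python3 look.py wrist w23;python3 -c "
from plan import *
plan(forNut((604.6,-1.7),6.1,115,0,10),6.1)"
```

```text
24.675 [487.1 -13.6  60.9] [-8.000e-04  9.985e-01  5.400e-02 -4.000e-04] [0.  0.1 0.3] 0.65 [-0.27  0.45  1.81  0.    0.89  1.19]
now [487.  -13.5  60.8] yaw 6.21 tilt tz [-0.0012  0.0016]
dr units [-0.01   0.006  0.011]   dpos units now-frame [0.064 0.017 1.016] target-frame [0.063 0.015 1.016] target [490.3 -13.9  10. ]
```

View pics/w23.png

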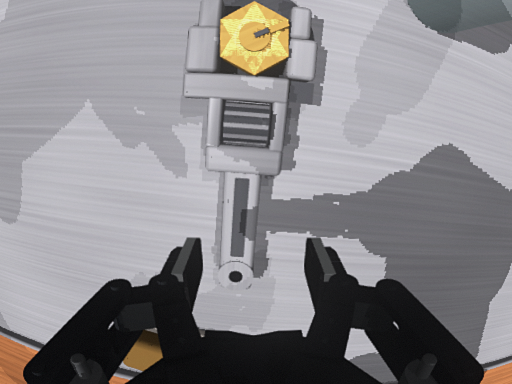

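>>> servo_tool:
  motion:
    - {"dr": [0,0,0],"delta_pos": [0.06,0.01,0.4],"hand": 0.65}
    - {"dr": [0,0,0],"delta_pos": [0,0,0.4],"hand": 0.65}
    - {"dr": [0,0,0],"delta_pos": [0,0,0.16],"hand": 0.65}
    - {"dr": [0,0,0],"delta_pos": [0,0,0.03],"hand": 0.65}

```text
time_s: 25.22
eef_pos: [492.5, -13.2, 11.0]
ee_rot: [-0.0, 0.998, 0.055, 0.001]
force: [0.4, 0.9, 0.2]
grip_width: 0.643
```

```bash
python3 -c "
from plan import *
plan(forNut((604.6,-1.7),6.1,115,0,10),6.1)"
```

```text
now [492.5 -13.2  11. ] yaw 6.28 tilt tz [0.002  0.0009]
dr units [-0.004 -0.012  0.018]   dpos units now-frame [-0.047  0.01   0.021] target-frame [-0.047  0.01   0.021] target [490.3 -13.9  10. ]
```

Now I'll close slowly on the handle with low force to recentre it.

>>> servo_tool:
  motion:
    - {"dr": [0,0,0],"delta_pos": [0,0.01,0],"hand": 0.5}
    - {"dr": [0,0,0],"delta_pos": [0,0,0],"hand": 0.4}
    - {"dr": [0,0,0],"delta_pos": [0,0,0],"hand": 0.3}
    - {"dr": [0,0,0],"delta_pos": [0,0,0],"hand": 0.2}
    - {"dr": [0,0,0],"delta_pos": [0,0,0],"hand": 0.2}
    - {"dr": [0,0,0],"delta_pos": [0,0,0],"hand": 0.2}
  squeeze: 20

```text
time_s: 25.98
eef_pos: [492.6, -13.0, 12.3]
ee_rot: [-0.001, 0.998, 0.055, 0.001]
force: [-0.7, 2.8, 0.6]
grip_width: 0.274
```

```bash
python3 look.py wrist w24; python3 arc.py; python3 -c "
from plan import *
plan(forNut((604.6,-1.7),6.1,113,0,10),6.1)"
```

```text
25.975 [492.6 -13.   12.3] [-7.000e-04  9.985e-01  5.500e-02  1.200e-03] [-0.7  2.8  0.6] 0.274 [-0.27  0.54  1.82  0.    0.78  1.19]
t 26.025 z 12.3 R 112.3 dir to nut 5.9 yaw 6.3 F tool [-0.6 -2.9  0.1] tilt [0.0022 0.0016] j [-0.27  0.54  1.82  0.    0.78  1.19]
now [492.6 -13.   12.3] yaw 6.31 tilt tz [0.0022 0.0016]
dr units [-0.008 -0.013  0.021]   dpos units now-frame [-0.008  0.014  0.045] target-frame [-0.008  0.014  0.045] target [492.2 -13.7  10. ]
```

View pics/w24.png

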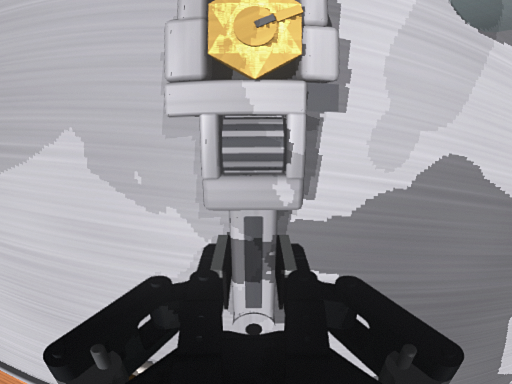

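The handle is centred and the wrench is square to the nut, with rib and bar still in line near (270,18). Release, then to the worm again.

>>> servo_tool:
  motion:
    - {"dr": [0,0,0],"delta_pos": [0,0,0],"hand": 0.45}
    - {"dr": [0,0,0],"delta_pos": [0,0,0],"hand": 0.45}
    - {"dr": [0,0,0],"delta_pos": [0,0,-0.4],"hand": 0.45}
    - {"dr": [0,0,0],"delta_pos": [0,0,-0.5],"hand": 0.2}
    - {"dr": [0,0,0],"delta_pos": [0.4,0,-0.1],"hand": 0}
    - {"dr": [0,0,0],"delta_pos": [0.4,0,0.1],"hand": 0}
    - {"dr": [0,0,0],"delta_pos": [0,0,0],"hand": 0}
  squeeze: 30

```text
time_s: 26.9
eef_pos: [534.6, -10.3, 59.8]
ee_rot: [0.001, 0.999, 0.054, 0.003]
force: [-0.1, 0.6, 1.4]
grip_width: 0.003
```

```bash
python3 look.py wrist w25; python3 nut.py w25 195,0,320,130; python3 st.py w25; python3 -c "
from plan import *
plan(forNut((604.6,-1.7),6.1,64,0,36),6.1)"
```

```text
26.9 [534.6 -10.3  59.8] [7.000e-04 9.985e-01 5.450e-02 3.200e-03] [-0.1  0.6  1.4] 0.003 [-0.24  0.53  1.67  0.    0.94  1.22]
2845 [25.4 26.6 27.4 29.6 31.1]
nut centre [604.8  -1.7] corner ang mod60 deg 5.590778241291616 rms px 1.214906151732073
worm pts 1150 x [ 9.8 19.3 73.1] y [-13.7  -0.6  11.2] z top 33.1
-1.0 390 y -24.7 22.1 gap 21.3 21.9 0.7
2.0 465 y -25.2 22.0 gap -0.0 0.6 0.7
57.0 403 y -41.6 37.2 gap -21.8 19.2 40.9
63.0 388 y -41.6 36.9 gap -22.0 19.9 41.9
69.0 393 y -42.1 37.6 gap -21.8 19.9 41.7
75.0 329 y -41.2 34.4 gap -21.8 19.4 41.3
81.0 271 y -36.0 31.5 gap -21.8 19.2 41.0
87.0 285 y -35.8 32.2 gap -22.0 19.1 41.1
93.0 244 y -35.6 31.1 gap -21.6 19.3 40.9
tip x 96.1
now [534.  -10.2  59.8] yaw 6.24 tilt tz [ 0.006  -0.0009]
dr units [ 0.009 -0.033  0.014]   dpos units now-frame [ 0.139 -0.02   0.477] target-frame [ 0.142 -0.02   0.477] target [541.   -8.5  36. ]
```

>>> servo_tool:
  motion:
    - {"dr": [0.01,-0.03,0.01],"delta_pos": [0.16,-0.02,0.3],"hand": 0}
    - {"dr": [0,0,0],"delta_pos": [0,0,0.2],"hand": 0}
    - {"dr": [0,0,0],"delta_pos": [0,0,0.05],"hand": 0}
    - {"dr": [0,0,0],"delta_pos": [0,0,0.02],"hand": 0}

```text
time_s: 27.45
eef_pos: [540.1, -8.8, 31.0]
ee_rot: [-0.0, 0.999, 0.053, -0.0]
force: [-0.6, 1.4, -0.2]
grip_width: -0.001
```

```bash
python3 arc.py
```

```text
t 27.45 z 31.0 R 64.6 dir to nut 6.5 yaw 6.1 F tool [-0.4 -1.4  0.2] tilt [-0.0004  0.0001] j [-0.23  0.59  1.66  0.    0.89  1.23]
```

>>> servo_tool:
  motion:
    - {"dr": [0,0,0],"delta_pos": [0.03,0,0.02],"hand": 0}
    - {"dr": [0,0,0],"delta_pos": [0.02,0,0.02],"hand": 0}
    - {"dr": [0,0,0],"delta_pos": [0.06,0,0.02],"hand": 0}

```text
time_s: 27.82
eef_pos: [543.5, -8.5, 30.7]
ee_rot: [0.0, 0.999, 0.054, -0.003]
force: [-9.3, -2.2, 15.3]
grip_width: -0.001
```

```bash
python3 arc.py
```

```text
t 27.825 z 30.7 R 61.2 dir to nut 6.6 yaw 6.2 F tool [ -9.6   1.2 -15.2] tilt [-0.0056 -0.0007] j [-0.23  0.6   1.65 -0.    0.9   1.23]
```

>>> servo_tool:
  motion:
    - {"dr": [0,0,0],"delta_pos": [0.06,0,0.02],"hand": 0}
    - {"dr": [0,0,0],"delta_pos": [0.06,0,0.02],"hand": 0}
    - {"dr": [0,0,0],"delta_pos": [0.06,0,0.02],"hand": 0}

```text
time_s: 28.2
eef_pos: [551.2, -8.0, 30.8]
ee_rot: [0.001, 0.999, 0.054, -0.004]
force: [-6.4, -0.3, 10.3]
grip_width: 0.001
```

```bash
python3 arc.py; python3 look.py wrist w26 150,60,350,210
```

```text
t 28.2 z 30.8 R 53.5 dir to nut 6.9 yaw 6.2 F tool [ -6.5  -0.4 -10.3] tilt [-0.0087 -0.0018] j [-0.23  0.61  1.62 -0.    0.92  1.24]
scale 4.0
28.2 [551.2  -8.   30.8] [ 7.000e-04  9.985e-01  5.440e-02 -4.400e-03] [-6.4 -0.3 10.3] 0.001 [-0.23  0.61  1.62 -0.    0.92  1.24]
```

View pics/w26.png

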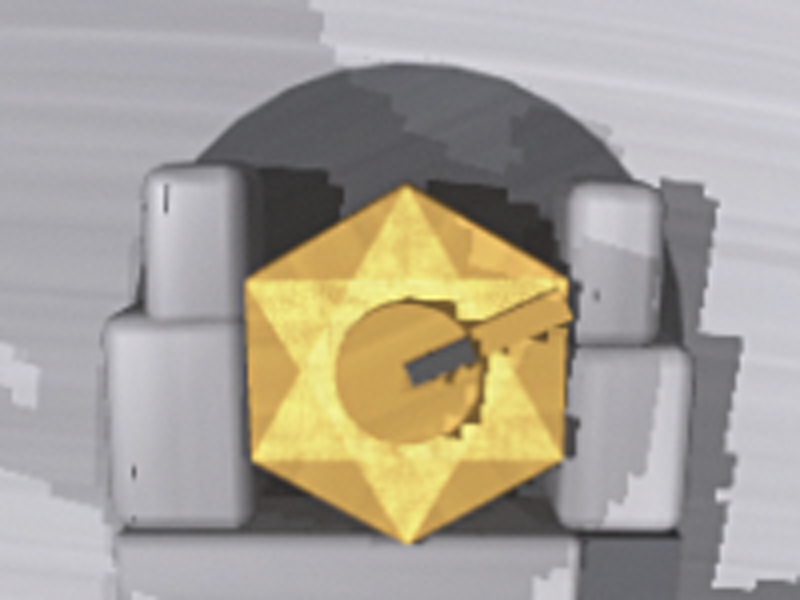

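>>> servo_tool:
  motion:
    - {"dr": [0,0,0],"delta_pos": [0.05,0,0.03],"hand": 0}
    - {"dr": [0,0,0],"delta_pos": [0.05,0,0.025],"hand": 0}

```text
time_s: 28.5
eef_pos: [554.4, -7.7, 30.7]
ee_rot: [0.001, 0.998, 0.055, -0.007]
force: [-10.0, -0.2, 14.2]
grip_width: -0.001
```

```bash
python3 arc.py
```

```text
t 28.5 z 30.7 R 50.3 dir to nut 7.1 yaw 6.3 F tool [-10.2  -0.8 -14. ] tilt [-0.0141 -0.0027] j [-0.22  0.62  1.61 -0.01  0.93  1.24]
```

>>> servo_tool:
  motion:
    - {"dr": [0,0,0],"delta_pos": [0,0,-0.15],"hand": 0}
    - {"dr": [0,0.08,0],"delta_pos": [-0.2,0,-0.25],"hand": 0}
    - {"dr": [0,0,0],"delta_pos": [-0.2,0,-0.2],"hand": 0}
    - {"dr": [0,0,0],"delta_pos": [0,0,0],"hand": 0}

```text
time_s: 29.0
eef_pos: [534.9, -10.1, 63.4]
ee_rot: [0.001, 0.998, 0.055, 0.001]
force: [-0.9, 0.1, -0.1]
grip_width: -0.001
```

```bash
python3 look.py wrist w27 130,0,370,180; python3 nut.py w27 195,0,320,130; python3 st.py w27; python3 -c "
from plan import *
plan(forNut((604.6,-1.7),6.1,64,0,36),6.1)"
```

```text
scale 3.3333333333333335
29.0 [534.9 -10.1  63.4] [0.001  0.9985 0.0549 0.0014] [-0.9  0.1 -0.1] -0.001 [-0.24  0.53  1.66 -0.    0.95  1.22]
2771 [25.2 26.7 27.4 29.6 31. ]
nut centre [604.8  -1.8] corner ang mod60 deg 5.9801560985262086 rms px 1.2138545112048293
worm pts 1119 x [ 8.2 18.2 72.1] y [-13.2  -0.1  11.8] z top 33.1
-2.0 376 y -24.7 22.5 gap 21.6 22.3 0.7
1.0 448 y -24.6 22.3 gap 0.6 1.2 0.7
56.0 374 y -40.5 36.5 gap -20.8 18.9 39.7
62.0 370 y -40.4 37.0 gap -21.6 20.1 41.7
68.0 361 y -40.6 37.5 gap -21.5 20.1 41.6
74.0 322 y -40.6 34.8 gap -21.3 7.8 29.0
80.0 278 y -34.8 32.1 gap -21.0 19.4 40.5
86.0 277 y -34.1 32.0 gap -20.8 19.1 39.9
92.0 241 y -34.6 32.7 gap -20.8 19.5 40.3
tip x 95.6
now [535.  -10.1  63. ] yaw 6.29 tilt tz [ 0.0025 -0.0017]
dr units [ 0.011 -0.013  0.019]   dpos units now-frame [ 0.121 -0.02   0.54 ] target-frame [ 0.122 -0.019  0.54 ] target [541.   -8.5  36. ]
```

View pics/w27.png

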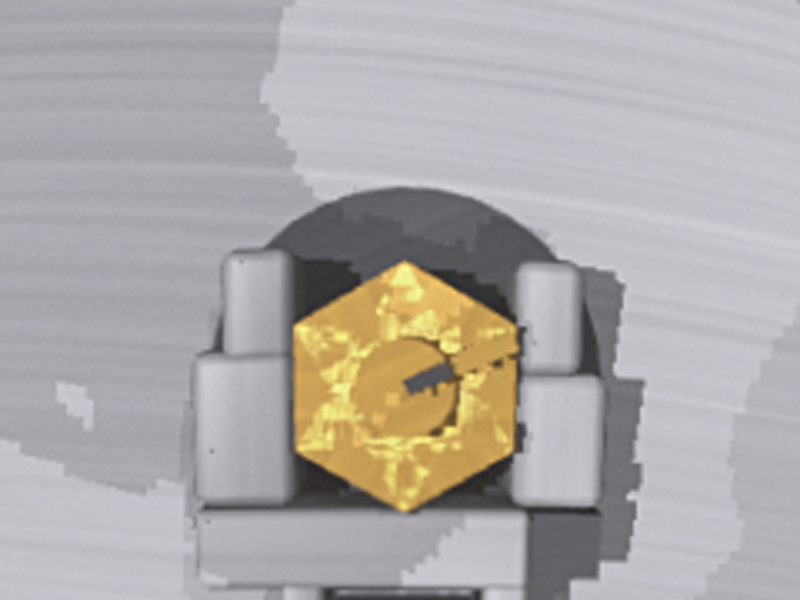

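The jaws are snug again, with the tips about 40.2 mm apart. To check the nut is home, I'll compare rib and bar in world angles in the closest picture (w26).

Run:
```python
from h import *
z=np.load("w26.npz"); cal=dict(camera_matrix=z["K"],T=z["T"])
o=cv2.resize(z["im"][110:190,215:310,::-1],None,fx=7.5,fy=7.5,interpolation=cv2.INTER_CUBIC)[:600]
for x in range(0,o.shape[1],75): cv2.putText(o,str(x),(x,10),0,.35,(255,0,0),1); cv2.line(o,(x,0),(x,6),(255,0,0),1)
cv2.imwrite("pics/w26n.png",o)
# dark bar mask -> PCA in world
hsv=cv2.cvtColor(z["im"],cv2.COLOR_RGB2HSV); m=np.zeros(hsv.shape[:2],np.uint8); m[140:165,245:275]=1
b=(hsv[...,1]<90)&(hsv[...,2]<130)&(m>0); v,u=np.nonzero(b); W=atz(cal,"wrist",np.stack([u,v],1),30)[:,:2]; c=W.mean(0)
U,S,V=np.linalg.svd(W-c); print(len(u),c,S,np.degrees(np.arctan2(V[0][1],V[0][0])), "dir from nut", np.degrees(np.arctan2(c[1]+1.8,c[0]-604.8)))
```

```text
101 [606.25516541  -5.86928764] [24.11246958  8.56352547] -59.43530460029626 dir from nut -70.32309783500826
```

View pics/w26n.png

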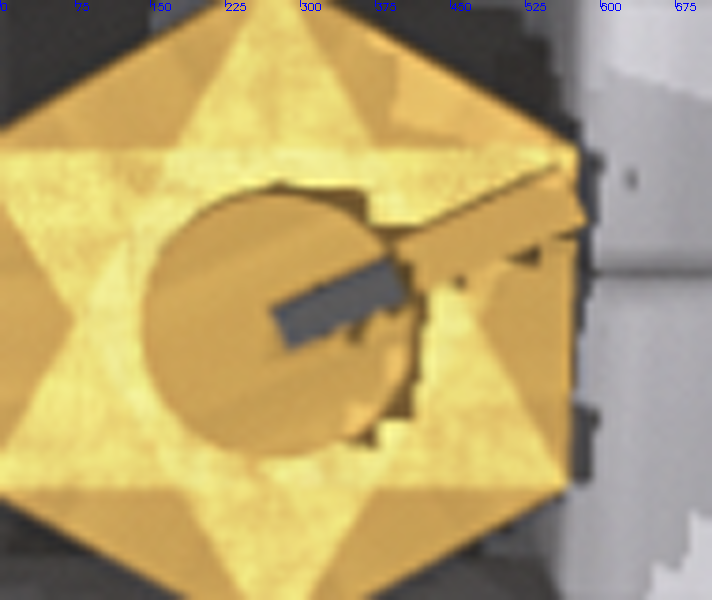

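The rib (~23°) and bar (~25°) line up within reading error. As a last check I'll give the handle a light clockwise nudge of about 5 N to confirm the stop.

>>> servo_tool:
  motion:
    - {"dr": [0,0,0],"delta_pos": [-0.45,0,0],"hand": 0.4}
    - {"dr": [0,0,0],"delta_pos": [-0.4,0,0],"hand": 0.45}
    - {"dr": [0,0,0],"delta_pos": [0,0,0.1],"hand": 0.45}
    - {"dr": [0,0,0],"delta_pos": [0,0,0.02],"hand": 0.45}

```text
time_s: 29.55
eef_pos: [493.1, -14.9, 55.6]
ee_rot: [0.001, 0.998, 0.055, 0.001]
force: [0.1, 0.3, -0.6]
grip_width: 0.45
```

```bash
python3 look.py wrist w28; python3 -c "
from plan import *
plan(forNut((604.6,-1.7),6.1,113,0,11),6.1)"
```

```text
29.55 [493.1 -14.9  55.6] [9.000e-04 9.985e-01 5.480e-02 1.100e-03] [ 0.1  0.3 -0.6] 0.45 [-0.27  0.46  1.79 -0.    0.88  1.19]
now [493.1 -14.9  55.6] yaw 6.29 tilt tz [ 0.0023 -0.0016]
dr units [ 0.01  -0.012  0.019]   dpos units now-frame [-0.016 -0.027  0.891] target-frame [-0.014 -0.025  0.891] target [492.2 -13.7  11. ]
```

View pics/w28.png

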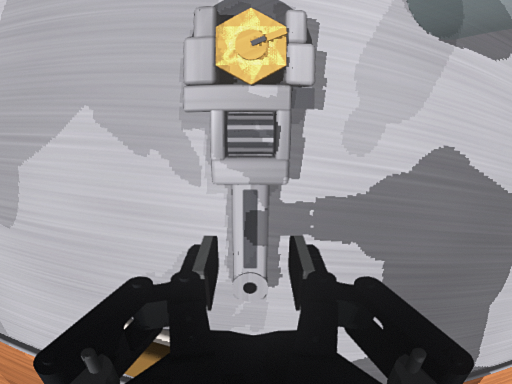

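The handle lies midway between the open fingers at (250,235). Lowering.

>>> servo_tool:
  motion:
    - {"dr": [0,0,0.02],"delta_pos": [-0.01,-0.02,0.4],"hand": 0.45}
    - {"dr": [0,0,0],"delta_pos": [0,0,0.35],"hand": 0.45}
    - {"dr": [0,0,0],"delta_pos": [0,0,0.08],"hand": 0.4}
    - {"dr": [0,0,0],"delta_pos": [0,-0.04,0.02],"hand": 0.4}
    - {"dr": [0,0,0],"delta_pos": [0,-0.03,0],"hand": 0.4}

```text
time_s: 30.22
eef_pos: [495.2, -10.5, 12.5]
ee_rot: [0.001, 0.999, 0.053, 0.003]
force: [0.1, -0.1, 0.4]
grip_width: 0.4
```

```bash
python3 arc.py
```

```text
t 30.225 z 12.5 R 109.5 dir to nut 4.7 yaw 6.1 F tool [ 0.1  0.1 -0.4] tilt [ 0.0052 -0.0023] j [-0.26  0.54  1.81 -0.    0.78  1.21]
```

>>> servo_tool:
  motion:
    - {"dr": [0,0,0],"delta_pos": [-0.03,-0.04,0],"hand": 0.4}
    - {"dr": [0,0,0],"delta_pos": [0,-0.03,0],"hand": 0.4}

```text
time_s: 30.48
eef_pos: [493.5, -7.2, 13.1]
ee_rot: [0.002, 0.999, 0.054, 0.003]
force: [-1.8, -6.0, -2.9]
grip_width: 0.401
```

```bash
python3 arc.py
```

```text
t 30.475 z 13.1 R 111.0 dir to nut 2.9 yaw 6.1 F tool [-2.4  5.7  2.9] tilt [ 0.006  -0.0031] j [-0.25  0.54  1.82 -0.    0.78  1.21]
```

>>> servo_tool:
  motion:
    - {"dr": [0,0,0],"delta_pos": [0,-0.02,0],"hand": 0.4}

```text
time_s: 30.6
eef_pos: [493.3, -6.8, 13.1]
ee_rot: [0.002, 0.999, 0.054, 0.003]
force: [-1.0, -7.9, -4.2]
grip_width: 0.397
```

```bash
python3 arc.py
```

```text
t 30.6 z 13.1 R 111.1 dir to nut 2.7 yaw 6.2 F tool [-1.8  7.8  4.2] tilt [ 0.006  -0.0044] j [-0.25  0.54  1.82 -0.    0.78  1.22]
```

At nearly 8 N the handle holds firm (0.4 mm of movement for 2 N more), which is well above the 2.7 N the nut needs, so it is at the stop. Now I'll back off, lift away and check.

>>> servo_tool:
  motion:
    - {"dr": [0,0,0],"delta_pos": [0,0.06,0],"hand": 0.45}
    - {"dr": [0,0,0],"delta_pos": [0,0.04,0],"hand": 0.5}
    - {"dr": [0,0,0],"delta_pos": [0,0,-0.3],"hand": 0.5}
    - {"dr": [0,0,0],"delta_pos": [0,0,-0.6],"hand": 0.5}
    - {"dr": [0,0,0],"delta_pos": [0.3,0,-0.1],"hand": 0.5}
    - {"dr": [0,0,0],"delta_pos": [0.3,0,0],"hand": 0.3}
    - {"dr": [0,0,0],"delta_pos": [0,0,0],"hand": 0.1}

```text
time_s: 31.48
eef_pos: [525.0, -8.3, 69.9]
ee_rot: [0.003, 0.999, 0.054, 0.005]
force: [1.2, -0.0, -0.5]
grip_width: 0.111
```

```bash
python3 look.py wrist w29 130,0,370,180; python3 nut.py w29 195,0,320,130; python3 st.py w29; python3 arc.py
```

```text
scale 3.3333333333333335
31.475 [525.   -8.3  69.9] [0.0026 0.9985 0.0536 0.0051] [ 1.2 -0.  -0.5] 0.111 [-0.24  0.49  1.7  -0.    0.94  1.23]
3422 [23.3 26.6 27.3 28.9 31. ]
nut centre [604.8  -1.8] corner ang mod60 deg 5.351900245139315 rms px 1.2404490809895243
worm pts 1102 x [18.4 28.2 82. ] y [-10.7   2.7  14.4] z top 33.1
8.0 377 y -22.0 25.1 gap 24.2 24.9 0.7
11.0 423 y -21.9 24.9 gap -0.6 0.1 0.7
66.0 345 y -38.2 39.9 gap -18.4 22.0 40.4
72.0 346 y -38.2 39.8 gap -18.8 23.0 41.8
78.0 349 y -37.9 39.4 gap -18.7 22.9 41.6
84.0 292 y -37.9 37.5 gap -18.8 22.9 41.6
90.0 250 y -31.7 34.9 gap -18.3 22.2 40.6
96.0 251 y -31.9 34.6 gap -18.1 22.3 40.4
102.0 221 y -31.7 34.4 gap -17.5 22.3 39.9
tip x 106.0
t 31.525 z 69.8 R 80.1 dir to nut 4.9 yaw 6.1 F tool [-0.2  0.1 -0.3] tilt [ 0.0098 -0.0045] j [-0.24  0.49  1.7  -0.    0.94  1.23]
```

View pics/w29.png

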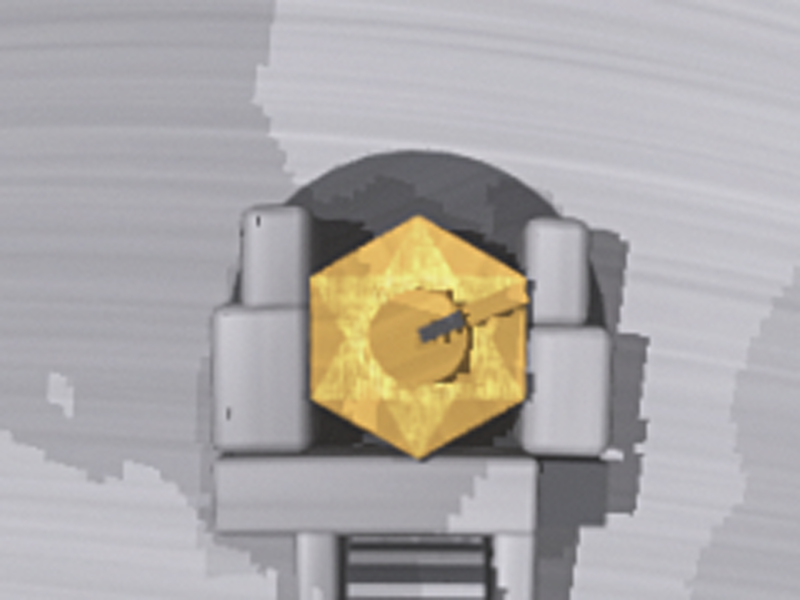

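Rib and bar align at (430,325) to (500,300), and the jaws are on both flats with about 40.4 mm at the tips. I'll do one more short rub to take out any play the last nudge left.

```bash
python3 -c "
from plan import *
plan(forNut((604.6,-1.7),6.0,63,0,36),6.0)"
```

```text
now [524.5  -8.3  69.8] yaw 6.14 tilt tz [ 0.0098 -0.0045]
dr units [ 0.031 -0.053  0.014]   dpos units now-frame [0.341 0.033 0.678] target-frame [0.347 0.036 0.675] target [541.9  -8.3  36. ]
```

>>> servo_tool:
  motion:
    - {"dr": [0.03,-0.05,0.01],"delta_pos": [0.34,0.03,0],"hand": 0}
    - {"dr": [0,0,0],"delta_pos": [0,0,0.3],"hand": 0}
    - {"dr": [0,0,0],"delta_pos": [0,0,0.3],"hand": 0}
    - {"dr": [0,0,0],"delta_pos": [0,0,0.1],"hand": 0}
    - {"dr": [0,0,0],"delta_pos": [0,0,0.02],"hand": 0}

```text
time_s: 32.15
eef_pos: [538.0, -7.6, 30.9]
ee_rot: [-0.0, 0.999, 0.053, -0.002]
force: [-0.1, -0.0, 0.7]
grip_width: -0.0
```

```bash
python3 arc.py
```

```text
t 32.15 z 30.9 R 66.6 dir to nut 5.2 yaw 6.0 F tool [-0.1  0.  -0.7] tilt [-0.0039  0.0008] j [-0.23  0.59  1.67 -0.    0.89  1.23]
```

>>> servo_tool:
  motion:
    - {"dr": [0,0,0],"delta_pos": [0.1,0,-0.02],"hand": 0}
    - {"dr": [0,0,0],"delta_pos": [0,0,0.03],"hand": 0}
    - {"dr": [0,0,0],"delta_pos": [0.04,0,0.025],"hand": 0}
    - {"dr": [0,0,0],"delta_pos": [0.05,0,0.025],"hand": 0}

```text
time_s: 32.65
eef_pos: [545.6, -6.9, 30.6]
ee_rot: [-0.0, 0.999, 0.053, -0.005]
force: [-18.0, -2.8, 23.3]
grip_width: -0.001
```

```bash
python3 arc.py
```

```text
t 32.65 z 30.6 R 59.0 dir to nut 5.3 yaw 6.1 F tool [-18.4   0.8 -23.1] tilt [-0.0101 -0.0003] j [-0.23  0.6   1.64 -0.    0.91  1.24]
```

The rub force is 18 N at 23 N press, against about 5 N for a free worm, so the worm is stalled and the jaws are tight. Retreating.

>>> servo_tool:
  motion:
    - {"dr": [0,0,0],"delta_pos": [0,0,-0.2],"hand": 0}
    - {"dr": [0,0.05,0],"delta_pos": [-0.1,0,-0.5],"hand": 0}
    - {"dr": [0,0,0],"delta_pos": [-0.2,0,-0.7],"hand": 0}
    - {"dr": [0,0,0],"delta_pos": [0,0,-0.5],"hand": 0}
    - {"dr": [0,0,0],"delta_pos": [0,0,0],"hand": 0}

```text
time_s: 33.28
eef_pos: [531.3, -8.6, 130.2]
ee_rot: [0.0, 0.999, 0.053, 0.001]
force: [0.7, -0.8, -0.1]
grip_width: 0.002
```

```bash
python3 look.py wrist w30 130,20,370,200; python3 nut.py w30 195,30,320,160;  python3 arc.py; python3 look.py scene s2
python3 - <<'E'
from h import *
n="top"
cal=get_calibration(n); im,d=capture(n)
for l in ["bottle","scraper","brush","dipper"]:
    o=outline_of(n,l)
    if o: print(l,round(o[0]["score"],2),np.round(o[0]["bbox"]))
E
```

```text
scale 3.3333333333333335
33.275 [531.3  -8.6 130.2] [0.     0.9986 0.0535 0.001 ] [ 0.7 -0.8 -0.1] 0.002 [-0.24  0.43  1.62  0.    1.1   1.23]
2031 [ 6.7 26.5 27.3 28.7 30.9]
nut centre [604.   -1.8] corner ang mod60 deg 6.512172933778373 rms px 1.1129883769904685
t 33.325 z 128.9 R 73.9 dir to nut 5.4 yaw 6.1 F tool [-0.3  0.5 -0. ] tilt [-0.0003  0.0006] j [-0.24  0.43  1.62  0.    1.1   1.23]
33.325 [530.7  -8.5 128.9] [-3.000e-04  9.986e-01  5.350e-02 -1.000e-04] [-0.2 -0.5  0. ] 0.002 [-0.24  0.43  1.62  0.    1.1   1.23]
bottle 0.92 [287. 166. 310. 188.]
scraper 0.78 [232. 144. 258. 167.]
brush 0.72 [118. 175. 156. 223.]
dipper 0.7 [125. 126. 197. 155.]
```

View pics/w30.png

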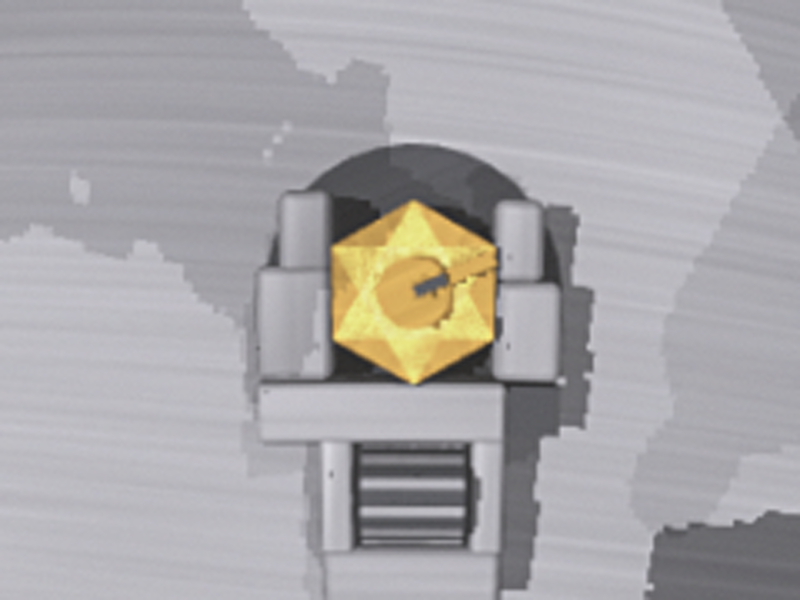

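View pics/s2.png

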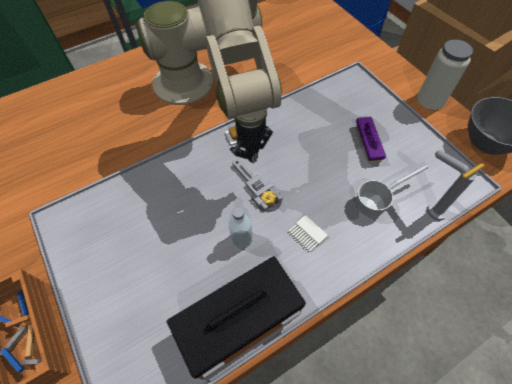

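View pics/nutfit_w30.png

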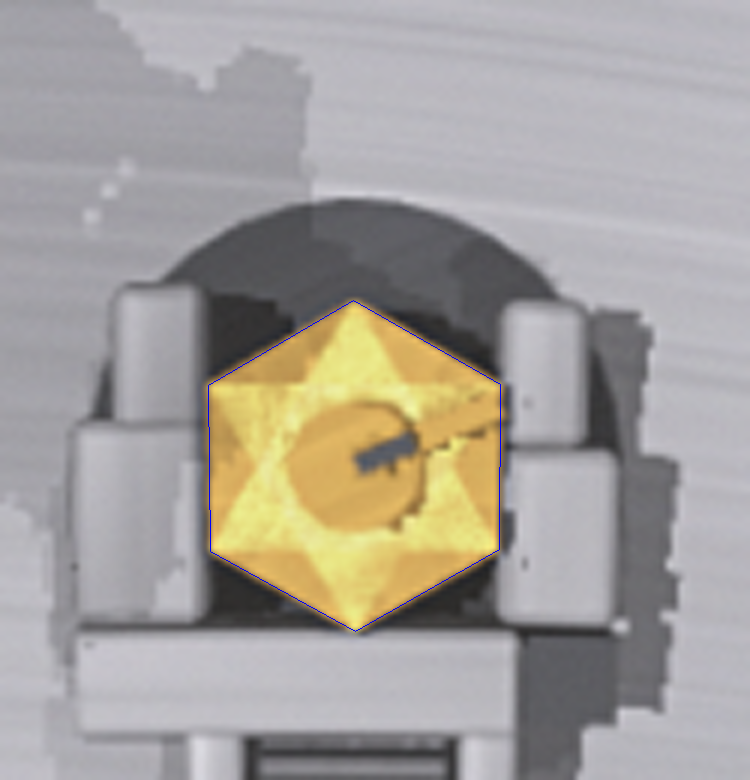

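The jaws lie tight on both flats, with the rib in line with the bar. The wrench lies flat on the nut, the arm is clear, and the bottle, scraper, brush and dipper are where they were. Handing in.

```bash
python3 -c "
from rig import ticket,ctrl
print(ctrl.sense()['time_s']); print(ticket.finish_job())"
```

```text
33.625
the job is handed in; nothing more can be done
None
```

The nut is home against its stop and the wrench is lying flat, fitted on it. I handed the job in at 33.6 s; it reported no verdict.

**What I did:** I picked up the wrench by its handle and lowered it round the nut. I rolled the worm with the shut fingertips until it stalled, then swung the handle clockwise about 44° to the stop.

**Setback:** My last pushes against the stop, at about 11 N, cocked the wrench roughly 4.6° in its jaws and widened the gap to about 41.7 mm. I recentred the handle, rolled the worm tight again, checked the stop with a light nudge of about 8 N (firm), and rubbed the worm once more.

**Final checks:**
- **Jaw fit:** The worm stalled at 18 N of rub under 23 N of press, where a free worm needs about 5 N. Before the last rub the jaw tips measured about 40.4 mm apart. The mid-jaw depth reading was higher, at about 41.6 mm, which I put down to measurement bias. By the pictures and the stall the worm reads about 3.4–3.6; if the mid-jaw figure were right it would be about 3.9, still under 4.
- **Nut home:** In earlier close-ups the rib was within 1–2° of the bar, with the rib slightly past it, which is within my reading error. In the last picture they still look in line, and the handle had held firm under the nudge.
- **Bystanders:** The bottle, scraper, brush and dipper look where they started, to within a few pixels in the top camera. The arm is clear of everything.

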